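# Seat a filter plug with locking press pliers

## Task

Finish the steel extraction cell whose filter plug still stands proud: take it from the tray and lay it in the nest of the locking press pliers, plug toward the pad of the moving jaw. Squeeze the two handles together, no harder than it takes and letting the grip follow so that the press stays within a centimetre of where it stands, until the pliers snap over centre and stay locked when you let go. With the plug pressed home, pull the release lever so that they spring open, and leave the finished cell lying in the nest and everything else in its place.

Things in the scene. Friction and masses are not known exactly. Their poses are not given: they have to be found in the camera images.
- press: Locking press pliers, bare steel, 1.4 kg, on a base plate loose on the worktop: over 6 N on one side slides it, so squeeze handle against handle. Origin on the worktop under the jaw pivot; x from jaws to handle ends (-82 to +180 mm), y from moving side to fixed side, z up. Jaws and handles at z 11 to 30 mm; base plate top z = 8 mm, at x < 30 and under the fixed handle.
- nest (a point): Centre of the nest floor, (-48, 25, 8) mm in the press's frame: a channel along press y between rails 8 mm high, 27 mm apart (1.6 mm play each side of the cell), flared to 34 mm at the top, ending at the anvil (face at y = 45 mm). Open, the moving pad's tip is at y = -4 mm, so 49 mm of length take the 44 mm of cell and plug. A cell on the anvil has its origin at y = 25 mm; closing pushes it there.
- fixed_grip (a point): Squeeze point on the fixed handle's centre line: (92, 6, 20) mm in the press's frame. Straight bar 14 mm wide (outer face 7 mm beyond this point in +y), z = 11 to 29 mm, from the jaw pivot to x = 127 mm; a knurled screw 17 mm thick goes on to x = 151 mm at y = 2 mm.
- moving_grip (a point): Squeeze point on the moving handle's centre line, moving with it: (95, -44, 20) mm in the press's frame when open, (92, -13, 20) when locked. Bar 14 mm wide (outer face 7 mm beyond in -y), z = 11 to 29 mm. Over their outer faces the handles measure 64 mm open, 33 mm locked. A spring opens them.
- handle (a joint): Moving handle's hinge on the moving jaw (rad): 0 open, about 0.68 locked. Squeezing takes about 4 N at first and up to 12 to 17 N at the squeeze points about half way, while the plug goes in; then it drops, and past the dead centre the handle snaps shut. Over 22 N on each handle overstrains the toggle.
- toggle (a joint): Toggle link's hinge on the moving handle (rad): 0 open, dead centre 0.71, locked on its stop at about 0.84. Let go below 0.71 it springs open.
- release_tail (a point): Point on the tail of the release lever, behind the end of the moving handle: (166, -32, 20) mm in the press's frame when locked, (153, -93, 20) open. Tail: steel bar 8 mm thick, z = 13 to 27 mm, 15 mm longer behind this point, 18 mm in front; locked, it points 19 degrees outward of press +x; free room on both sides. Pull it outward, press -y; its nose then pries the toggle open.
- release (a joint): Release lever's hinge on the moving handle (rad): 0 at rest (weak return spring), about 0.1 when its nose meets the link after 7 mm of tail travel. A pull of 3 to 6 N over some 5 mm more breaks the lock; the handle then springs away outward, about 60 mm at the tail.
- cell: The unfinished extraction cell: steel block 40 mm long (x), square section 24 x 24 mm, 0.17 kg, lying in the tray. Origin at the centre of its underside; its plug is in the -x end. Grip it across its y. In the nest its +x points along press +y (plug toward the moving pad).
- cell_plug_face (a point): Centre of the plug's outer face. The plug, a round disc of 15 mm diameter, stands 3 to 4 mm proud of the end face: 23 to 24 mm from the cell's origin along -x, 12 mm above the underside. It takes over 20 N to move it.
- cell_plug (a joint): How far the plug is pressed in (m): 0 to 0.001 at the start (3 to 4 mm proud), 0.004 home (flush).
- sealed_cell: A finished cell of the same size, its plug flush, in the same tray (the two may have changed places). It stays there.
- parts_tray: Folded sheet-steel tray 140 x 180 x 25 mm, floor 2 mm thick, does not move; origin under its centre, y along its long side.
- dropper: Small amber dropper bottle, diameter 38 mm, 85 mm tall: a bystander.
Not all that is in view belongs to the job. What is shaped like the cell but pink or turquoise is not meant.

How it is judged:
On the way, in this order (a step that is already met when the one before it is completed fails the run):
1. the cell lies in the nest with its plug toward the moving pad (x of cell in the frame of press between -0.052 and -0.044 m and y of cell in the frame of press between 0.017 and 0.03 m and z of cell in the frame of press below 0.012 m and angle between cell's own z axis and vertical below 0.12 rad and angle between the x axis of cell and the y axis of press, either way round below 0.15 rad and y of cell_plug_face in the frame of press below 0.015 m), for 0.2 s.
2. the pliers are locked over centre with nobody holding them, and the plug is home (value of joint toggle above 0.77 rad and value of joint cell_plug above 0.003 m and contact force between the fingers and press below 0.3 N), for 0.3 s.
3. the release lever is pulled while the pliers are still locked (value of joint release above 0.04 rad and value of joint toggle above 0.715 rad).
At the end, for the whole second after the job is handed in: Pliers open (handle, toggle under 0.2 rad, lever under 0.1), plug pressed in at least 3 of its 4 mm, cell flat in the nest with its plug toward the pad, within 4 mm of the nest's centre line and from 8 mm short of to 5 mm past its centre along it; all at rest (all of step 1 and value of joint cell_plug above 0.003 m and value of joint each of toggle, handle below 0.2 rad and value of joint release below 0.1 rad and linear speed of each of press, cell below 0.02 m/s); the robot touches nothing.
It fails at once if the press is shifted or swung more than 10 mm from where it stood (distance of any of press, fixed_grip from where it was at the start of the episode above 0.01 m).
It fails at once if the fingers load the press with more than 45 N in all (both handles together) (contact force between the fingers and press above 45 N).
It fails at once if the finished cell is moved more than 30 mm (distance of sealed_cell from where it was at the start of the episode above 0.03 m).
It fails at once if the dropper bottle is pushed more than 30 mm (distance of dropper from where it was at the start of the episode above 0.03 m).
It also fails if it takes over 72 s, if anything falls off the work surface, if the arm or the gripper's body presses on something with over 40 N, if the wrist force passes 120 N, or if a joint passes its speed limit or range.

## Robot

A 6-joint arm with a two-finger parallel gripper is mounted at the origin on a cart in front of the work surface, level with it; the furniture and walls round the work are solid. World frame = base frame: x ahead of the robot, y to its left, z up, the work surface at z = 0. Lengths are in m, angles in rad, forces in N, time in s.
With the tool pointing down it reaches from about 0.375 to 0.9 m from the base axis. Payload 3.1 kg.
Tool frame: the origin (TCP) lies on the centre line of the jaws, within the pads' length; the fingertips stand robot.tip_reach ahead of it and the grasp point (between the pads) lies 8 mm behind it (robot.tip_reach is the distance from the TCP to the fingertips, in m); z points along the fingers, y is the line along which they close (so a half turn about z gives the same grasp; the last joint's range is limited). The gripper opens to 87 mm and grips with 3 to 60 N. Pads are 19 mm wide; open, the fingers measure 117 mm over their backs; the gripper's body (75 mm by 190 mm) begins 51 mm behind the grasp point.
Start: joints at [-1.288, 0.527, 1.433, -0, 1.181, -0.178], TCP at [0.278, -0.559, 0.234] pointing down, gripper open.
Joint ranges: [-3.08, 3.08], [-0.75, 2.2], [0.22, 2.44], [-1.43, 4.57], [0, 2.65], [-2.85, 2.85]. Speed limits (rad/s): [2.79, 2.79, 3.14, 3.14, 3.14, 3.14].

## Interface

Orientations are given as a unit quaternion [x, y, z, w].
In Python, from rig import robot gives the robot as it stands.
- The arm moves only by the tool jog_arm, never from a script. Its argument "motion" is one flat list of numbers, 7 for each row, row after row: the shift along the tool's x, y, z scaled (see below), then the turn, a rotation vector about the tool's x, y, z scaled (see below), then the gripper's target within -1 to 1 (shut at 1, half-way at 0, fully open at -1). In form: [x, y, z, rx, ry, rz, hand, x, y, z, rx, ry, rz, hand, ...]. A call has 1 to 12 rows; each row shifts and turns the commanded pose from where the row before left it, along the tool's axes as they then stand; what a row does not reach is not made up. The controller multiplies each number of a shift by 4 cm and each number of a turn by 4 degrees. A row lasts 1/8 s, in which the tool goes at most 62.5 mm and 10.7 degrees, less where a joint would pass 70% of its speed; a pose out of reach is approached as far as the arm can. A call with a number of a shift or a turn outside -1 to 1 is refused whole. A call with a gripper value outside its range is refused whole. The fingers move at their own pace and stop on an object; "grip_force" is the grip in N (left out, the last holds). Time passes only in rows, so rows that do not move let the fingers close. It gives the time, the measured TCP pose, the force, the opening and the grip force at its end, in the units of the state.
- robot.get_obs(): the state, without advancing time (a new reading comes with each control period).
- robot.camera(name): name is "scene" or "top" or "wrist"; returns the picture (400x640x3 uint8, blue, green, red); there is no depth.
- robot.calibration(name): a dict with "fx", "fy", "cx", "cy" (pixels), "dist_coeffs" ([k1, k2, p1, p2, k3] as OpenCV has them; the pictures are not rectified), "R" (3x3) and "t" (3): a world point X has camera coordinates R X + t; the wrist camera has in their place "T_tool_cam" (4x4, takes a point from camera to tool coordinates, whose origin is the TCP and whose axes are the flange's). Camera axes: x right, y down, z forward; pixel columns grow to the right and rows downward; lengths in m; the calibration is good to about 2 mm. A picture is of the moment at which its call begins: read the wrist's pose just before it. calibration takes no time and is no camera call.
- robot.hand_in(): hands the job in; it is judged then, once.
The state is a dict: "time": time; "q": joint angles; "joint_velocities": joint speeds; "joint_torque": joint torques, N m; "position": TCP position; "tool_rot": TCP orientation; "ft_force": force on the tool from outside, world axes, zero at the start; "moment": the same for the moment, N m; "grip_width": finger opening in m; "grip_force": force on a finger pad.
Only numpy, scipy, OpenCV 4.12 (cv2) and the standard library are available. Lean on these libraries where they do the work, as an engineer would, in place of code of your own. Each camera call takes 0.05 s, during which the arm holds its last target. There are 200 camera calls.

## Working session

There is one attempt and no reset: what is moved stays moved. The work goes in short steps, Python scripts to look and compute and a tool call to move; the robot and the scene stay as the last step left them, time stands still between calls to the robot, and variables do not carry over. Pictures are saved under pics/ and viewed, at most 10 in all, crops included, and the job is handed in when it is done.

Besides the shell and the picture viewer there is one more tool, called after "Call:" as name(argument=value, ...) on one line, values as JSON. jog_arm: Moves the arm, as the interface text tells. Shifts and turns lie within -1 to 1; 1 stands for 4 cm of shift or 4 degrees of turn. Its arguments: {"type":"object","properties":{"motion":{"type":"array","items":{"type":"number"}},"grip_force":{"type":"number"}},"required":["motion"]}

```bash
mkdir -p pics; ls
cat > h.py <<'E'
import numpy as np, cv2
from rig import robot
from scipy.spatial.transform import Rotation as Rn
def cam(n):
    o=robot.get_obs(); im=robot.camera(n); c=robot.calibration(n)
    K=np.array([[c['fx'],0,c['cx']],[0,c['fy'],c['cy']],[0,0,1.]]);d=np.array(c['dist_coeffs'],float)
    if 'R' in c: R=np.array(c['R']);t=np.array(c['t'])
    else:
        T=np.array(c['T_tool_cam']);W=np.eye(4);W[:3,:3]=Rn.from_quat(o['tool_rot']).as_matrix();W[:3,3]=o['position']
        M=np.linalg.inv(W@T);R=M[:3,:3];t=M[:3,3]
    return im,(K,d,R,t)
def ray(c,uv):
    K,d,R,t=c;p=cv2.undistortPoints(np.array(uv,float).reshape(-1,1,2),K,d)[:,0]
    return -R.T@t,np.c_[p,np.ones(len(p))]@R
def onz(c,uv,z):
    o,D=ray(c,uv);z=np.asarray(z,float)
    return o+D*((z-o[2])/D[:,2])[:,None]
def proj(c,X):
    K,d,R,t=c;return cv2.projectPoints(np.array(X,float).reshape(-1,1,3),cv2.Rodrigues(R)[0],t,K,d)[0][:,0]
E
python3 - <<'E'
from h import *
print(robot.get_obs(), robot.tip_reach)
for n in('scene','top'):
    im,c=cam(n);cv2.imwrite(f'pics/{n}0.png',im);print(n,-c[2].T@c[3])
E
```

```text
pics
{'time': 0.0, 'q': array([-1.28750653e+00,  5.28464406e-01,  1.43390200e+00, -5.19047510e-05,
        1.18137570e+00, -1.78497742e-01]), 'joint_velocities': array([-0.00024982,  0.00075629, -0.00082972, -0.00069461,  0.00161071,
        0.00048797]), 'joint_torque': array([-6.81464062e-04, -4.40049577e+01, -1.76592225e+01,  6.31527300e-02,
        5.80970349e-02, -1.51478480e-04]), 'position': array([ 0.27828228, -0.55883917,  0.23257278]), 'tool_rot': array([ 9.73459424e-01,  2.28857149e-01, -8.02514825e-05, -1.07199634e-03]), 'ft_force': array([-0.58091622, -0.90094709,  0.44348145]), 'moment': array([0.01941378, 0.05273152, 0.01782833]), 'grip_force': 0.0, 'grip_width': 0.08691953817368572} 0.011
scene [-0.20698143  0.53039674  0.96025991]
top [0.33170655 0.15617836 1.32409118]
```

View pics/scene0.png

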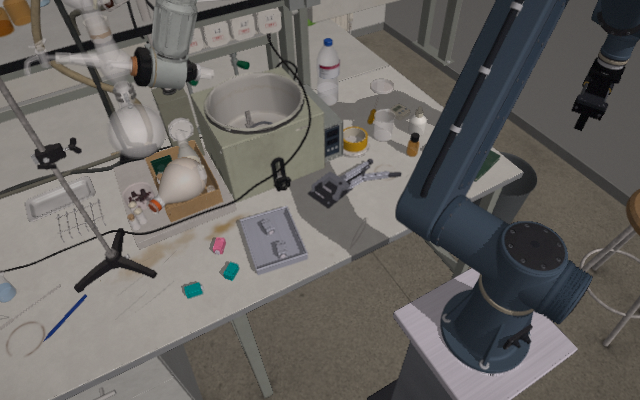

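View pics/top0.png

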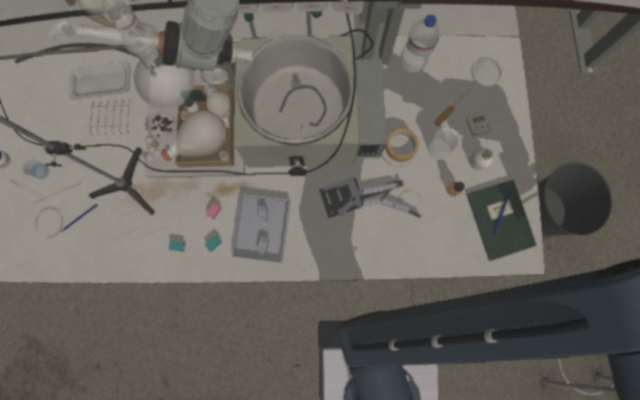

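The scene view shows the tray at about (272,240) with two cells, the press at (350,185) and the dropper at (412,145). In the top view the tray is at (262,225), the press at (365,195) with its handles to the right, and the dropper at (455,188).

Run:
```python
from h import *
im,c=cam('top')
uv=[(263,209),(263,241),(340,199),(392,184),(415,213),(455,188),(357,212),(360,190)]
print(onz(c,uv,np.array([.026,.026,.02,.03,.03,.0,.03,.03])).round(3))
a=cv2.resize(im[165:265,225:465],None,fx=3.3,fy=3.3,interpolation=cv2.INTER_CUBIC)
cv2.imwrite('pics/t1.png',np.clip(a*1.6,0,255).astype(np.uint8))
q=robot.calibration('wrist');print(q)
```

```text
[[ 0.54   0.319  0.026]
 [ 0.45   0.319  0.026]
 [ 0.565  0.101  0.02 ]
 [ 0.604 -0.047  0.03 ]
 [ 0.519 -0.109  0.03 ]
 [ 0.595 -0.237  0.   ]
 [ 0.526  0.055  0.03 ]
 [ 0.588  0.044  0.03 ]]
{'fx': 306.62675814780005, 'fy': 306.62675814780005, 'cx': 322.81462713241234, 'cy': 194.16559503277355, 'dist_coeffs': array([-0.00243727,  0.        ,  0.        ,  0.        ,  0.        ]), 'T_tool_cam': array([[ 1.29452334e-03, -9.58770089e-01, -2.84179943e-01,
         7.85611912e-02],
       [ 9.99999041e-01,  1.10129343e-03,  8.39731666e-04,
        -5.88617643e-04],
       [-4.92144100e-04, -2.84180757e-01,  9.58770596e-01,
        -1.51718403e-01],
       [ 0.00000000e+00,  0.00000000e+00,  0.00000000e+00,
         1.00000000e+00]])}
```

View pics/t1.png

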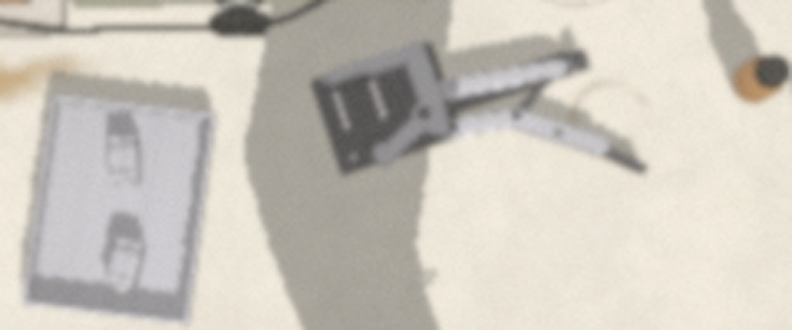

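The press's x axis runs to the right (about world -y, tilted slightly toward +x), and its fixed side faces away from the robot. Both cells lie roughly along world x. Next I take wrist views, first of the press and then of the tray.

Call:
jog_arm(motion=[0.3,-0.5,0,0,0,0.94,-1,0.55,-0.87,0,0,0,0.94,-1,0.55,-0.87,0,0,0,0.94,-1,0.55,-0.87,0,0,0,0.94,-1,0.55,-0.87,0,0,0,0.94,-1,0.55,-0.87,0,0,0,0.94,-1,0.5,-0.87,0,0,0,0.94,-1,0.33,-0.98,0,0,0,0,-1,0.33,-0.98,0,0,0,0,-1,0.33,-0.98,0,0,0,0,-1,0.33,-0.98,0,0,0,0,-1,0.33,-0.98,0,0,0,0,-1])

```text
time: 1.65
position: [0.424, -0.1068, 0.2335]
tool_rot: [1.0, 0.001, 0.0, -0.0]
ft_force: [1.5, 0.7, -1.0]
grip_width: 0.0869
grip_force: 0.0
```

Call:
jog_arm(motion=[0.33,-0.98,0,0,0,0,-1,0.33,-0.98,0,0,0,0,-1,0.33,-0.98,0,0,0,0,-1,0.2,-0.5,0,0,0,0,-1,0,0,0,0,0,0,-1,0,0,0,0,0,0,-1,0,0,0,0,0,0,-1])

```text
time: 2.52
position: [0.4707, 0.0287, 0.2335]
tool_rot: [1.0, 0.001, -0.0, 0.0]
ft_force: [-0.2, 0.2, -0.4]
grip_width: 0.0867
grip_force: 0.0
```

Run:
```python
from h import *
o=robot.get_obs();print(o['time'],o['position'],Rn.from_quat(o['tool_rot']).as_matrix().round(3).tolist())
im,c=cam('wrist');cv2.imwrite('pics/w1.png',im)
np.save('w1.npy',np.array(c,dtype=object),allow_pickle=True)
```

```text
2.525 [0.47074583 0.02872646 0.23350286] [[1.0, 0.001, -0.0], [0.001, -1.0, -0.0], [-0.0, 0.0, -1.0]]
```

View pics/w1.png

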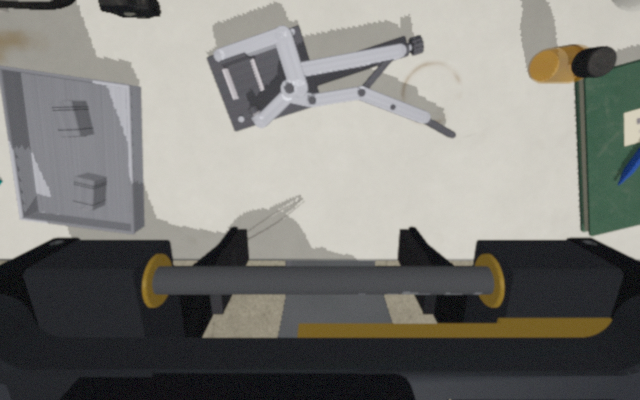

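The wrist view shows the press pivot at (291,88), the fixed handle running to its screw at (416,45), the release tail at (445,130) and the nest rails at (235–255,80). The cells are at (75,120) and (90,190). I'll move closer for accuracy.

Call:
jog_arm(motion=[0,-0.3,0.4,0,0,0,-1,0,-0.4,0.7,0,0,0,-1,0,-0.3,0.7,0,0,0,-1,0,0,0.2,0,0,0,-1,0,0,0,0,0,0,-1,0,0,0,0,0,0,-1])

```text
time: 3.32
position: [0.4719, 0.0689, 0.1545]
tool_rot: [1.0, 0.001, 0.001, 0.0]
ft_force: [0.2, 0.4, 0.5]
grip_width: 0.0873
grip_force: 0.0
```

Run:
```python
from h import *
import pickle
im,c=cam('wrist');cv2.imwrite('pics/w2.png',im);pickle.dump((im,c),open('w2.pkl','wb'))
a=cv2.resize(im[0:150,180:460],None,fx=2.8,fy=2.8,interpolation=cv2.INTER_CUBIC);cv2.imwrite('pics/w2c.png',a)
print(robot.get_obs()['position'])
```

```text
[0.47184192 0.06900427 0.15451906]
```

View pics/w2c.png

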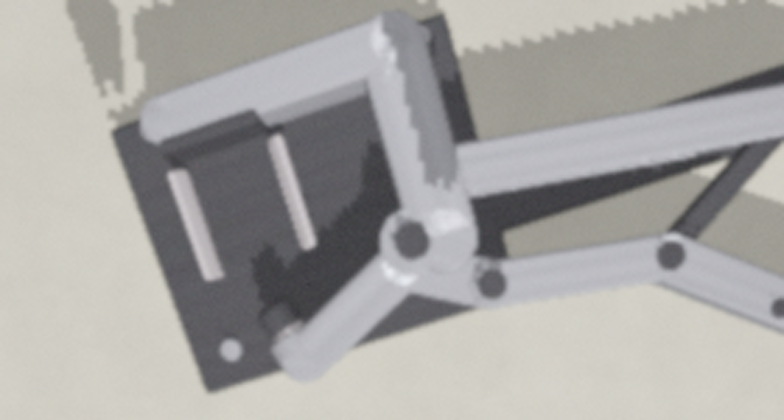

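The zoomed view shows the rails at crop (178,172)–(213,278) and (278,138)–(308,245), the pivot pin at (411,238), and the base plate corners at (113,130), (210,390) and (442,15).

Run:
```python
from h import *
import pickle
im,c=pickle.load(open('w2.pkl','rb'))
f=lambda p:(np.array(p,float)+.5)/2.8-.5+[180,0]
# bright rail strips by mask within dark plate
g=cv2.cvtColor(im,cv2.COLOR_BGR2GRAY);big=cv2.resize(g[0:150,180:460],None,fx=2.8,fy=2.8,interpolation=cv2.INTER_CUBIC)
dirs=[]
for (x0,y0,x1,y1) in[(155,155,230,290),(262,128,325,258)]:
    m=(big[y0:y1,x0:x1]>125).astype(np.uint8);n,l,s,ce=cv2.connectedComponentsWithStats(m)
    k=1+np.argmax(s[1:,4]);ys,xs=np.where(l==k)
    r=cv2.minAreaRect(np.c_[xs+x0,ys+y0].astype(np.float32));print('rail',r)
    b=cv2.boxPoints(r);b=b[np.argsort(b[:,1])];ends=np.array([b[:2].mean(0),b[2:].mean(0)])
    W=onz(c,f(ends),16.e-3);d=W[0]-W[1];print(W.round(4),'len',np.linalg.norm(d).round(4),'yaw',np.degrees(np.arctan2(d[1],d[0])).round(2));print('w',min(r[1])/2.8)
pl=onz(c,f([(113,130),(210,390),(442,15)]),8e-3);print('plate',pl.round(4))
d=pl[0]-pl[1];print('left edge yaw',np.degrees(np.arctan2(d[1],d[0])),np.linalg.norm(d)); d=pl[0]-pl[2];print('far edge',np.degrees(np.arctan2(d[1],d[0]))-90,np.linalg.norm(d))
for p,z in(((411,238),.032),((491,283),.03),((670,255),.03)):print(p,onz(c,f(p),z).round(4))
```

```text
rail ((194.78651428222656, 224.39834594726562), (119.11070251464844, 22.679067611694336), 70.46334838867188)
[[0.5868 0.1403 0.016 ]
 [0.5533 0.1298 0.016 ]] len 0.0351 yaw 17.41
w 8.099667004176549
rail ((291.56671142578125, 191.79469299316406), (119.59933471679688, 19.573537826538086), 72.47443389892578)
[[0.5964 0.1091 0.016 ]
 [0.5631 0.0989 0.016 ]] len 0.0349 yaw 17.06
w 6.990549223763603
plate [[0.599  0.1611 0.008 ]
 [0.5174 0.1352 0.008 ]
 [0.6315 0.0572 0.008 ]]
left edge yaw 17.624840867377873 0.08566578285573914
far edge 17.384624902789355 0.10886469054913282
(411, 238) [[0.5655 0.0666 0.032 ]]
(491, 283) [[0.5526 0.0418 0.03  ]]
(670, 255) [[ 0.561  -0.0126  0.03  ]]
```

Call:
jog_arm(motion=[0,-0.5,0,0,0,0,-1,-0.25,-1,0,0,0,0,-1,-0.25,-1,0,0,0,0,-1,-0.25,-1,0,0,0,0,-1,-0.25,-1,0,0,0,0,-1,-0.25,-1,0,0,0,0,-1,0,-0.5,0,0,0,0,-1,0,0,0,0,0,0,-1,0,0,0,0,0,0,-1,0,0,0,0,0,0,-1])

```text
time: 4.62
position: [0.4207, 0.3082, 0.1535]
tool_rot: [1.0, 0.0, -0.0, 0.0]
ft_force: [0.1, -0.2, -0.4]
grip_width: 0.087
grip_force: 0.0
```

Run:
```python
from h import *
import pickle
im,c=cam('wrist');pickle.dump((im,c),open('w3.pkl','wb'))
p=proj(c,[(.4,.25,.02),(.59,.39,.02)]);print(p)
a=cv2.resize(im[0:225,210:430],None,fx=2.6,fy=2.6,interpolation=cv2.INTER_CUBIC);cv2.imwrite('pics/w3c.png',a)
print(robot.get_obs()['position'])
```

```text
[[382.40755041 208.29905283]
 [222.59101683 -14.29369511]]
[0.42066845 0.30834538 0.15352526]
```

View pics/w3c.png

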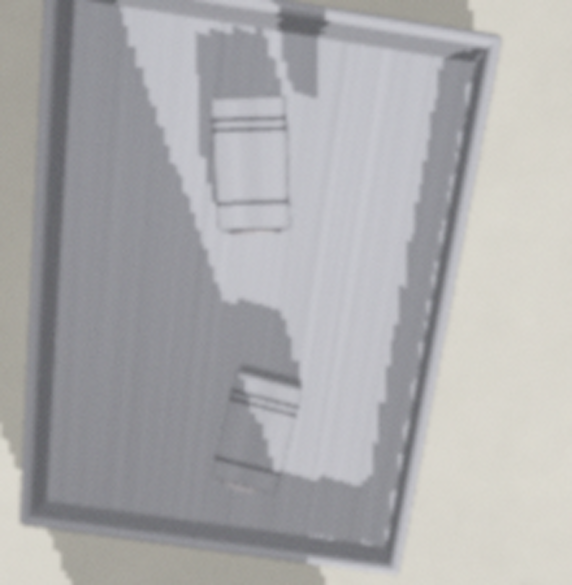

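The tray shows both cells with a double groove at the far end and a single groove at the near end. The upper cell is at crop (252,165) and the lower at (258,430). I need to magnify the ends to see which plug is proud.

Run:
```python
from h import *
import pickle
im,c=pickle.load(open('w3.pkl','rb'))
im2,c2=cam('wrist');im=((im.astype(float)+im2)/2)
def e(x0,y0,x1,y1):
    a=cv2.resize(im[y0:y1,x0:x1].astype(np.float32),(390,590),interpolation=cv2.INTER_CUBIC)
    lo,hi=np.percentile(a,1),np.percentile(a,99);return np.clip((a-lo)/(hi-lo)*255,0,255).astype(np.uint8)
cv2.imwrite('pics/w3d.png',np.hstack([e(284,30,328,97),e(284,134,328,201)]))
```

```text
(no output)
```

View pics/w3d.png

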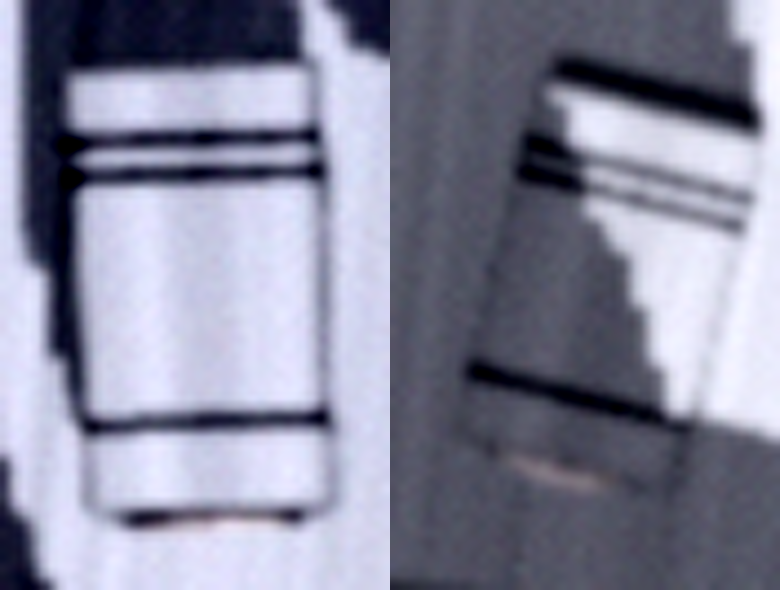

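Both plugs (pinkish) are at the near end. On the right-hand (lower) cell the near end face is turned away from the camera, yet its plug shows at (558,475), so that one should be proud. I'll check this with geometry.

Run:
```python
from h import *
import pickle
im,c=pickle.load(open('w3.pkl','rb'))
def f(p,lower):
    p=np.array(p,float); return np.c_[284+(p[:,0]-(390 if lower else 0)+.5)/8.864-.5,(134 if lower else 30)+(p[:,1]+.5)/8.806-.5]
print('cam',-c[2].T@c[3])
for lo,cor,pl in((1,[(548,85),(755,132),(685,492),(462,440)],[(556,486)]),(0,[(68,72),(314,68),(332,508),(92,512)],[(215,526)])):
    W=onz(c,f(cor,lo),26e-3);m=W.mean(0);ax=(W[0]+W[1]-W[2]-W[3])[:2];L=np.linalg.norm(ax)/2;ax/=np.linalg.norm(ax)
    wd=np.linalg.norm((W[1]+W[2]-W[0]-W[3])[:2])/2
    print(lo,'centre',m.round(4),'yaw',np.degrees(np.arctan2(ax[1],ax[0])).round(2),'L,w',L.round(4),wd.round(4))
    P=onz(c,f(pl,lo),20e-3)[0]; print(' plug edge along -x',(-(P-m)[:2]@ax).round(4))
    # where a flush plug's top would be hidden: top edge ray at plug height
```

```text
cam [0.49901781 0.30898045 0.30521985]
1 centre [0.4428 0.3219 0.026 ] yaw -12.64 L,w 0.0391 0.023
 plug edge along -x 0.0239
0 centre [0.5315 0.3228 0.026 ] yaw 2.17 L,w 0.039 0.0231
 plug edge along -x 0.0208
```

Confirmed: the lower cell's plug stands 23.9 mm out (proud) and the upper one's is flush at about 20.8 mm. The lower cell is at (0.4428, 0.3219), yaw -12.6°, and no flip is needed.

Call:
jog_arm(motion=[0,0,0,0,0,0.79,-0.15,0,0,0,0,0,0.79,-0.15,0,0,0,0,0,0.79,-0.15,0,0,0,0,0,0.78,-0.15,0.24,-0.23,0.4,0,0,0,-0.15,0.23,-0.22,0.6,0,0,0,-0.15,0,0,0.7,0,0,0,-0.15,0,0,0.5,0,0,0,-0.15,0,0,0,0,0,0,-0.15,0,0,0,0,0,0,-0.15], grip_force=20)

```text
time: 5.98
position: [0.4432, 0.3229, 0.0661]
tool_rot: [0.994, -0.109, 0.0, -0.0]
ft_force: [-0.1, 0.2, 1.1]
grip_width: 0.0503
grip_force: 0.0
```

Run:
```python
from h import *
o=robot.get_obs();R=Rn.from_quat(o['tool_rot']).as_matrix();p=o['position']
print(p,np.degrees(np.arctan2(R[1,0],R[0,0])),R[:,2],o['grip_width'])
print('tool delta units',R.T@(np.array([.4428,.3219,.0245])-p)/.04)
```

```text
[0.44316984 0.32289455 0.06610736] -12.49195029380076 [ 8.38268077e-04  3.72499352e-04 -9.99999579e-01] 0.050273681250330195
tool delta units [-0.00441654  0.02684197  1.04016662]
```

Call:
jog_arm(motion=[0,0.02,0.4,0,0,0,-0.15,0,0,0.4,0,0,0,-0.15,0,0,0.24,0,0,0,-0.15,0,0,0,0,0,0,-0.15,0,0,0,0,0,0,1,0,0,0,0,0,0,1,0,0,0,0,0,0,1,0,0,0,0,0,0,1], grip_force=20)

```text
time: 6.98
position: [0.4426, 0.3223, 0.0243]
tool_rot: [0.994, -0.108, 0.0, -0.0]
ft_force: [0.2, -0.2, 1.6]
grip_width: 0.0235
grip_force: 19.8
```

Call:
jog_arm(motion=[0,0,-0.1,0,0,0,1,0,0,-0.5,0,0,0,1,0,0,-0.8,0,0,0,1,0,0,-0.8,0,0,0,1,0,0,-0.3,0,0,0,1,0,0,0,0,0,0,1], grip_force=20)

```text
time: 7.72
position: [0.4426, 0.3223, 0.1244]
tool_rot: [0.994, -0.109, 0.001, -0.0]
ft_force: [-0.6, 0.3, -1.7]
grip_width: 0.0239
grip_force: 19.8
```

Call:
jog_arm(motion=[0,0,0,0,0,-0.94,1,0,0,0,0,0,-0.94,1,0,0,0,0,0,-0.94,1,0,0,0,0,0,-0.94,1,0,0,0,0,0,-0.93,1,0,0,0,0,0,-0.93,1,0,0,0,0,0,-0.93,1,0,0,0,0,0,-0.93,1,0,0,0,0,0,0,1])

```text
time: 8.85
position: [0.4415, 0.3217, 0.1224]
tool_rot: [0.988, 0.151, -0.002, 0.0]
ft_force: [-0.3, -0.7, -2.7]
grip_width: 0.0238
grip_force: 19.8
```

Run:
```python
from h import *
im=cv2.imread('pics/top0.png');_,c=cam('top')
A=onz(c,[(238,166),(300,172),(355,158),(380,157)],0.);print(A.round(3))
o,D=ray(c,[(240,142),(300,146),(350,140)])
print([(o+d*((.66-o[0])/d[0])).round(3) for d in D])
o=robot.get_obs();R=Rn.from_quat(o['tool_rot']).as_matrix();p=o['position']
print(p,np.degrees(np.arctan2(R[1,0],R[0,0])))
print('tool delta units',R.T@(np.array([.5725,.1188,.0305])-p)/.04)
```

```text
[[ 0.673  0.396  0.   ]
 [ 0.651  0.214  0.   ]
 [ 0.69   0.053  0.   ]
 [ 0.691 -0.02   0.   ]]
[array([0.66 , 0.342, 0.276]), array([0.66 , 0.203, 0.231]), array([0.66 , 0.084, 0.272])]
[0.44162277 0.32179721 0.12263191] 17.391213406993383
tool delta units [1.61181468 5.82011814 2.30084871]
```

Call:
jog_arm(motion=[0.11,0.41,0,0,0,0,1,0.22,0.8,0,0,0,0,1,0.22,0.8,0,0,0,0,1,0.22,0.8,0,0,0,0,1,0.22,0.8,0,0,0,0,1,0.22,0.8,0,0,0,0,1,0.22,0.8,0,0,0,0,1,0.18,0.61,0,0,0,0,1,0,0,0.5,0,0,0,1,0,0,0.7,0,0,0,1,0,0,0.35,0,0,0,1,0,0,0,0,0,0,1])

```text
time: 10.4
position: [0.573, 0.1189, 0.0609]
tool_rot: [0.988, 0.151, -0.001, -0.0]
ft_force: [-0.0, -0.4, -1.1]
grip_width: 0.0241
grip_force: 19.8
```

```bash
cat > d.py <<'E'
from h import *
import sys
t=np.array(list(map(float,sys.argv[1:4])));y=float(sys.argv[4]) if len(sys.argv)>4 else None
o=robot.get_obs();R=Rn.from_quat(o['tool_rot']).as_matrix();p=o['position']
a=np.degrees(np.arctan2(R[1,0],R[0,0]));print(o['time'],p.round(4),'yaw',a.round(2),'z',R[:,2].round(4))
print('delta units now',(R.T@(t-p)/.04).round(3))
if y is not None:
    T=Rn.from_euler('ZX',[y,180],degrees=True).as_matrix()
    print('rotvec units',(np.degrees(Rn.from_matrix(R.T@T).as_rotvec())/4).round(2),'delta after turn',(T.T@(t-p)/.04).round(3))
E
python3 d.py .5725 .1188 .0305 17.4
python3 - <<'E'
from h import *
im,c=cam('wrist');im2,_=cam('top')
n=proj(c,[(.5749,.1195,.016)])[0];print(n)
a=cv2.resize(im[0:300,200:500],(600,600));cv2.imwrite('pics/n1.png',a)
E
```

```text
10.4 [0.573  0.1189 0.0609] yaw 17.43 z [-2.6e-03 -2.0e-04 -1.0e+00]
delta units now [-0.01  -0.002  0.759]
rotvec units [-0.01  0.04  0.01] delta after turn [-0.012 -0.002  0.759]
[323.46937697 219.4772442 ]
```

View pics/n1.png

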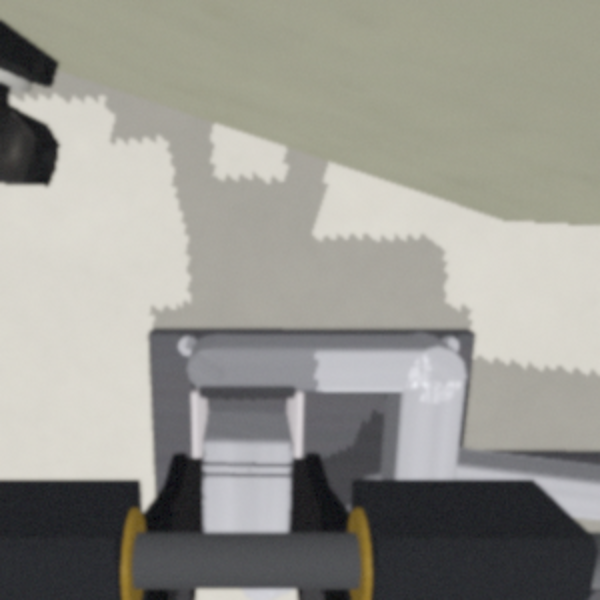

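The cell (crop x 203–291) is centred between the rails (inner edges 203–290). Lowering it now.

Call:
jog_arm(motion=[0,0,0.2,0,0,0,1,0,0,0.2,0,0,0,1,0,0,0.15,0,0,0,1,0,0,0.1,0,0,0,1,0,0,0.07,0,0,0,1,0,0,0,0,0,0,1])

```text
time: 11.25
position: [0.5723, 0.1189, 0.0355]
tool_rot: [0.988, 0.152, -0.001, 0.0]
ft_force: [-6.6, -2.5, 16.2]
grip_width: 0.0239
grip_force: 20.0
```

Call:
jog_arm(motion=[0,0,-0.2,0,0,0,1,0,0,-0.2,0,0,0,1,0,0,-0.15,0,0,0,1,0,0,0,0,0,0,1])

```text
time: 11.75
position: [0.5742, 0.1196, 0.0556]
tool_rot: [0.988, 0.152, 0.001, 0.0]
ft_force: [0.7, -0.2, -2.5]
grip_width: 0.0235
grip_force: 20.0
```

```bash
python3 d.py .5725 .1188 .0305 17.4
python3 - <<'E'
from h import *
im,c=cam('wrist')
o=robot.get_obs();print(o['ft_force'],o['moment'])
P0=np.array([.5655,.0666]);x=np.array([.299,-.954]);y=np.array([.954,.299])
for v in (175,182,185,188,191,194,197,200,205,210,215,220,225):
    print(v,im[v,318:328].mean(0).round(),[ (round(1e3*(q[:2]-P0)@y,1)) for q in onz(c,[(323,v)]*4,np.array([.008,.03,.0365,.0605]))])
a=cv2.resize(im[150:250,270:380],(660,600),interpolation=cv2.INTER_CUBIC);cv2.imwrite('pics/n2.png',a)
E
```

```text
11.75 [0.5742 0.1196 0.0556] yaw 17.47 z [ 1.2e-03  1.0e-04 -1.0e+00]
delta units now [-0.047  0.005  0.627]
rotvec units [ 0.   -0.02  0.02] delta after turn [-0.047  0.005  0.627]
[ 0.47396276 -0.05688286 -2.46373141] [ 0.05587917  0.02405086 -0.00222635]
175 [121. 116. 116.] [np.float64(56.9), np.float64(61.9), np.float64(63.4), np.float64(68.9)]
182 [153. 147. 147.] [np.float64(52.1), np.float64(57.7), np.float64(59.3), np.float64(65.4)]
185 [152. 147. 146.] [np.float64(50.0), np.float64(55.8), np.float64(57.5), np.float64(63.8)]
188 [150. 145. 145.] [np.float64(47.9), np.float64(54.0), np.float64(55.7), np.float64(62.3)]
191 [151. 146. 146.] [np.float64(45.8), np.float64(52.1), np.float64(53.9), np.float64(60.7)]
194 [151. 146. 145.] [np.float64(43.7), np.float64(50.2), np.float64(52.1), np.float64(59.2)]
197 [131. 126. 125.] [np.float64(41.6), np.float64(48.3), np.float64(50.3), np.float64(57.6)]
200 [76. 72. 73.] [np.float64(39.5), np.float64(46.4), np.float64(48.5), np.float64(56.0)]
205 [74. 70. 71.] [np.float64(35.9), np.float64(43.2), np.float64(45.4), np.float64(53.4)]
210 [101.  97.  97.] [np.float64(32.2), np.float64(40.0), np.float64(42.3), np.float64(50.7)]
215 [141. 135. 135.] [np.float64(28.6), np.float64(36.7), np.float64(39.1), np.float64(48.0)]
220 [142. 136. 136.] [np.float64(24.9), np.float64(33.4), np.float64(36.0), np.float64(45.3)]
225 [141. 135. 136.] [np.float64(21.2), np.float64(30.1), np.float64(32.8), np.float64(42.6)]
```

View pics/n2.png

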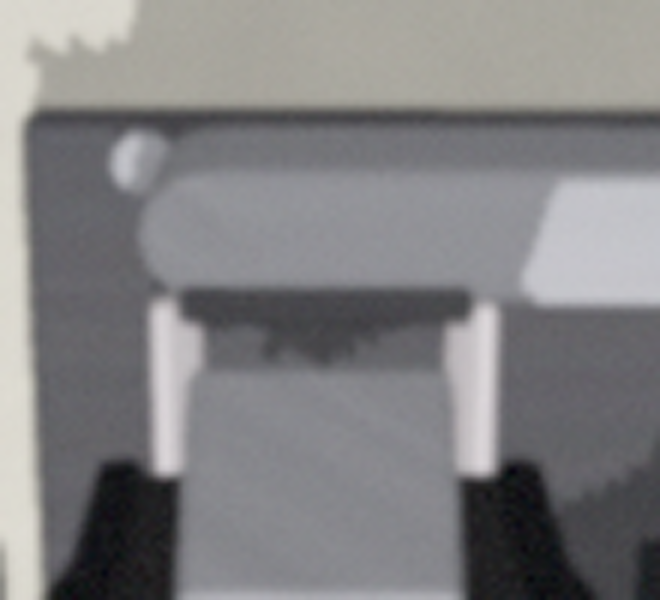

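Run:
```python
from h import *
cl=robot.calibration('wrist')
K=np.array([[cl['fx'],0,cl['cx']],[0,cl['fy'],cl['cy']],[0,0,1.]]);d=np.array(cl['dist_coeffs']);T=np.array(cl['T_tool_cam'])
p=cv2.undistortPoints(np.array([[[323,248.7]],[[323,211.7]],[[323,220.]],[[323,197.5]],[[323,237.]]]),K,d)[:,0]
o=T[:3,3];D=np.c_[p,np.ones(len(p))]@T[:3,:3].T
# tool frame: cell top at z=-0.0017 (26-24.3), bottom at +.0223
for n,i,z in(('after top',0,-.0017),('after bot',1,.0223),('n1 top',2,-.0017),('n1 bot',3,.0223),('n1 dblgroove',4,-.0017)):
    q=o+D[i]*((z-o[2])/D[i][2]);print(n,(q*1e3).round(1))
```

```text
after top [ 3.4 -0.4 -1.7]
after bot [15.9 -0.4 22.3]
n1 top [19.9 -0.4 -1.7]
n1 bot [24.8 -0.4 22.3]
n1 dblgroove [10.2 -0.4 -1.7]
```

The cell has pitched in the grip: its end face now spans rows 212–248 where it was 197–220, so the +x end was pushed up. I'll check where the anvil really is, using the earlier w2 view numerically.

Run:
```python
from h import *
import pickle
im,c=pickle.load(open('w2.pkl','rb'));g=cv2.GaussianBlur(cv2.cvtColor(im,cv2.COLOR_BGR2GRAY),(0,0),.6)
P0=np.array([.5655,.0666]);x=np.array([.299,-.954]);y=np.array([.954,.299])
for X in(-48,-53,-43,-33,-62):
    s=[]
    for Y in range(-30,66,2):
        w=P0+x*X/1e3+y*Y/1e3;u=proj(c,[(w[0],w[1],.008)])[0]
        s.append(f'{Y}:{g[int(round(u[1])),int(round(u[0]))]}' if u[1]>=0 else '-')
    print(X,' '.join(s))
print('if anvil y45: rows appear at floor-y of', [ (z,((onz(c,proj(c,[np.r_[P0+x*-.048+y*.045,z]]),.008)[0][:2]-P0)@y*1e3).round(1)) for z in(.008,.012,.02,.03,.034)])
im2,c2=cam('wrist');g2=cv2.cvtColor(im2,cv2.COLOR_BGR2GRAY)
print([(r,int(g2[r,316:330].mean())) for r in range(196,275,2)])
```

```text
-48 -30:188 -28:186 -26:188 -24:187 -22:185 -20:185 -18:180 -16:171 -14:154 -12:96 -10:90 -8:89 -6:80 -4:62 -2:65 0:67 2:66 4:68 6:68 8:68 10:67 12:81 14:90 16:90 18:93 20:93 22:91 24:91 26:92 28:93 30:93 32:94 34:94 36:96 38:94 40:92 42:95 44:87 46:79 48:78 50:96 52:102 54:170 56:188 58:187 60:187 62:187 64:183
-53 -30:202 -28:188 -26:164 -24:155 -22:165 -20:166 -18:145 -16:125 -14:94 -12:87 -10:91 -8:88 -6:72 -4:86 -2:72 0:79 2:87 4:84 6:79 8:90 10:91 12:93 14:92 16:91 18:94 20:92 22:92 24:93 26:93 28:93 30:92 32:94 34:95 36:95 38:93 40:92 42:94 44:89 46:78 48:78 50:95 52:98 54:164 56:187 58:186 60:186 62:187 64:185
-43 -30:187 -28:187 -26:186 -24:186 -22:189 -20:188 -18:182 -16:167 -14:135 -12:76 -10:61 -8:63 -6:64 -4:64 -2:67 0:67 2:66 4:70 6:72 8:74 10:81 12:86 14:90 16:93 18:93 20:94 22:92 24:93 26:92 28:95 30:91 32:94 34:94 36:95 38:93 40:92 42:94 44:93 46:79 48:79 50:93 52:101 54:168 56:187 58:188 60:187 62:188 64:184
-33 -30:207 -28:196 -26:187 -24:187 -22:186 -20:186 -18:189 -16:190 -14:186 -12:161 -10:112 -8:67 -6:67 -4:66 -2:67 0:69 2:66 4:68 6:67 8:114 10:180 12:179 14:1
[... 446 characters left out ...]
9 50:94 52:102 54:167 56:187 58:184 60:183 62:187 64:186
if anvil y45: rows appear at floor-y of [(0.008, np.float64(45.0)), (0.012, np.float64(45.8)), (0.02, np.float64(47.5)), (0.03, np.float64(49.7)), (0.034, np.float64(50.6))]
[(196, 134), (198, 81), (200, 72), (202, 70), (204, 71), (206, 71), (208, 76), (210, 94), (212, 127), (214, 135), (216, 136), (218, 136), (220, 136), (222, 136), (224, 136), (226, 135), (228, 134), (230, 134), (232, 135), (234, 135), (236, 136), (238, 137), (240, 136), (242, 136), (244, 136), (246, 136), (248, 151), (250, 183), (252, 195), (254, 195), (256, 170), (258, 177), (260, 183), (262, 197), (264, 194), (266, 134), (268, 68), (270, 72), (272, 75), (274, 77)]
```

The anvil face is about 1–1.5 mm nearer than I assumed, so the cell's end caught on top of it and the cell pitched in the grip. I'll lay it on the free worktop in front of the press to level it, then grip it again.

Call:
jog_arm(motion=[0,0,-0.5,0,0,0,1,-0.1,0,-0.5,0,0,0,1,-0.5,-0.3,-0.1,0,0,0,1,-0.7,-0.4,0,0,0,0,1,-0.7,-0.45,0,0,0,0,1,-0.5,-0.42,0,0,0,0,1,0,0,0.5,0,0,0,1,0,0,0.7,0,0,0,1,0,0,0.4,0,0,0,1,0,0,0,0,0,0,1])

```text
time: 13.1
position: [0.4588, 0.1493, 0.0347]
tool_rot: [0.988, 0.152, -0.001, -0.0]
ft_force: [0.3, -0.8, -1.8]
grip_width: 0.0241
grip_force: 20.0
```

```bash
python3 d.py .465 .15 .0245 17.4
python3 - <<'E'
from h import *
im,c=cam('wrist');print(robot.get_obs()['ft_force'])
g=cv2.cvtColor(im,cv2.COLOR_BGR2GRAY);print([(r,int(g[r,316:330].mean())) for r in range(196,275,3)])
E
```

```text
13.1 [0.4588 0.1493 0.0347] yaw 17.46 z [-2.1e-03 -2.0e-04 -1.0e+00]
delta units now [0.154 0.029 0.255]
rotvec units [-0.01  0.03  0.01] delta after turn [0.153 0.029 0.255]
[-0.65496795  0.16531202 -1.26142486]
[(196, 165), (199, 165), (202, 165), (205, 165), (208, 163), (211, 145), (214, 136), (217, 136), (220, 136), (223, 137), (226, 135), (229, 134), (232, 134), (235, 136), (238, 136), (241, 138), (244, 136), (247, 139), (250, 183), (253, 196), (256, 173), (259, 173), (262, 197), (265, 177), (268, 68), (271, 74), (274, 78)]
```

Call:
jog_arm(motion=[0,0,0,0,0,0,1,0,0,0.08,0,0,0,1,0,0,0.08,0,0,0,1,0,0,0.08,0,0,0,1,0,0,0,0,0,0,1], grip_force=4)

```text
time: 13.78
position: [0.4607, 0.1495, 0.0258]
tool_rot: [0.988, 0.152, 0.001, 0.0]
ft_force: [1.8, 0.8, 1.5]
grip_width: 0.0238
grip_force: 4.0
```

Call:
jog_arm(motion=[0,0,0,0,0,0,0.3,0,0,0,0,0,0,0.1,0,0,0,0,0,0,-0.15,0,0,0,0,0,0,-0.15])

```text
time: 14.28
position: [0.4593, 0.1493, 0.0255]
tool_rot: [0.988, 0.152, -0.0, 0.0]
ft_force: [0.2, -1.1, -0.1]
grip_width: 0.0474
grip_force: 0.0
```

Run:
```python
from h import *
im,c=cam('wrist');o=robot.get_obs();print(o['position'],o['ft_force'],o['grip_width'])
g=cv2.cvtColor(im,cv2.COLOR_BGR2GRAY);print([(r,int(g[r,316:330].mean())) for r in range(190,275,3)])
```

```text
[0.45931729 0.14932931 0.0254957 ] [0.34769371 0.0070949  0.5530562 ] 0.048523512616745874
[(190, 114), (193, 116), (196, 143), (199, 188), (202, 190), (205, 189), (208, 135), (211, 187), (214, 147), (217, 191), (220, 192), (223, 192), (226, 193), (229, 193), (232, 194), (235, 194), (238, 195), (241, 195), (244, 195), (247, 196), (250, 174), (253, 190), (256, 198), (259, 198), (262, 200), (265, 197), (268, 69), (271, 73), (274, 77)]
```

Run:
```python
from h import *
im,c=cam('wrist');g=cv2.GaussianBlur(cv2.cvtColor(im,cv2.COLOR_BGR2GRAY).astype(float),(0,0),.7)
o=robot.get_obs();R=Rn.from_quat(o['tool_rot']).as_matrix();p=o['position']
tl=lambda uv,z:((onz(c,uv,z)-p)@R*1e3).round(1)
F=[(u,180+np.argmax(np.diff(g[180:206,u]))+.5) for u in range(296,350,4)]
print(F);print(tl(F,.024)[:,:2].tolist())
for r in(200,226,236):print(r,g[r,275:370:2].astype(int).tolist())
gr=[(u,244+np.argmin(g[244:256,u])) for u in range(300,348,6)];print(tl(gr,.024)[:,:2].tolist())
```

```text
[(296, np.float64(199.5)), (300, np.float64(199.5)), (304, np.float64(196.5)), (308, np.float64(196.5)), (312, np.float64(196.5)), (316, np.float64(196.5)), (320, np.float64(196.5)), (324, np.float64(196.5)), (328, np.float64(196.5)), (332, np.float64(196.5)), (336, np.float64(196.5)), (340, np.float64(196.5)), (344, np.float64(197.5)), (348, np.float64(200.5))]
[[30.1, -14.6], [30.1, -12.5], [31.7, -10.4], [31.7, -8.3], [31.7, -6.2], [31.7, -4.1], [31.7, -2.0], [31.7, 0.1], [31.7, 2.2], [31.7, 4.3], [31.7, 6.4], [31.7, 8.4], [31.2, 10.5], [29.6, 12.7]]
200 [165, 166, 165, 165, 177, 208, 216, 216, 216, 216, 216, 216, 210, 188, 186, 189, 190, 192, 193, 195, 195, 192, 190, 190, 188, 187, 188, 191, 192, 192, 191, 192, 193, 192, 189, 183, 204, 214, 214, 214, 213, 214, 214, 211, 188, 168, 165, 164]
226 [171, 193, 202, 211, 215, 215, 215, 216, 216, 216, 217, 217, 215, 195, 187, 192, 193, 195, 197, 198, 198, 196, 194, 192, 191, 191, 191, 193, 195, 195, 196, 198, 198, 196, 189, 187, 211, 216, 215, 214, 215, 216, 216, 216, 215, 215, 212, 203]
236 [32, 32, 62, 179, 215, 216, 216, 216, 216, 216, 215, 216, 215, 196, 187, 194, 194, 196, 198, 199, 200, 197, 195, 193, 193, 193, 193, 195, 197, 197, 197, 198, 199, 197, 191, 194, 213, 216, 216, 216, 216, 216, 217, 216, 214, 160, 49, 29]
[[0.9, -13.1], [0.3, -9.8], [0.3, -6.5], [0.3, -3.1], [0.3, 0.2], [0.3, 3.5], [0.3, 6.8], [0.3, 10.1]]
```

The cell now lies flat, with its centre 11.7 mm ahead of the TCP along tool x and the same yaw. I'll grip it again at its centre.

Call:
jog_arm(motion=[0.15,0,0,0,0,0,-0.15,0.145,0,0,0,0,0,-0.15,0,0,0.09,0,0,0,-0.15,0,0,0,0,0,0,-0.15,0,0,0,0,0,0,1,0,0,0,0,0,0,1,0,0,0,0,0,0,1,0,0,0,0,0,0,1], grip_force=25)

```text
time: 15.38
position: [0.4707, 0.1529, 0.022]
tool_rot: [0.988, 0.152, 0.0, 0.0]
ft_force: [0.2, -0.6, 0.6]
grip_width: 0.0237
grip_force: 25.0
```

Call:
jog_arm(motion=[0,0,-0.2,0,0,0,1,0,0,-0.6,0,0,0,1,0,0,-0.8,0,0,0,1,0,0,-0.4,0,0,0,1,0,0,0,0,0,0,1,0,0,0,0,0,0,1])

```text
time: 16.12
position: [0.4702, 0.1528, 0.1016]
tool_rot: [0.988, 0.152, -0.0, -0.0]
ft_force: [0.4, -0.5, -1.3]
grip_width: 0.0235
grip_force: 25.0
```

```bash
python3 d.py .5705 .1185 .03 17.4
python3 - <<'E'
from h import *
im,c=cam('wrist');g=cv2.GaussianBlur(cv2.cvtColor(im,cv2.COLOR_BGR2GRAY).astype(float),(0,0),.7)
print([(r,int(g[r,316:330].mean())) for r in range(196,266,3)])
E
```

```text
16.125 [0.4702 0.1528 0.1016] yaw 17.46 z [-9.e-04 -1.e-04 -1.e+00]
delta units now [2.136 1.571 1.788]
rotvec units [-0.    0.01  0.02] delta after turn [2.136 1.569 1.791]
[(196, 215), (199, 215), (202, 216), (205, 196), (208, 119), (211, 114), (214, 115), (217, 117), (220, 145), (223, 187), (226, 191), (229, 187), (232, 149), (235, 183), (238, 162), (241, 193), (244, 193), (247, 194), (250, 194), (253, 195), (256, 195), (259, 196), (262, 196), (265, 171)]
```

Call:
jog_arm(motion=[0.3,0.2,0,0,0,0,1,0.6,0.45,0,0,0,0,1,0.6,0.45,0,0,0,0,1,0.45,0.35,0,0,0,0,1,0.19,0.12,0.2,0,0,0,1,0,0,0.5,0,0,0,1,0,0,0.3,0,0,0,1,0,0,0,0,0,0,1,0,0,0,0,0,0,1])

```text
time: 17.3
position: [0.5713, 0.1189, 0.0621]
tool_rot: [0.988, 0.152, 0.0, -0.0]
ft_force: [0.4, -0.7, -1.3]
grip_width: 0.0239
grip_force: 25.0
```

```bash
python3 d.py .5705 .1185 .03 17.4
python3 - <<'E'
from h import *
im,c=cam('wrist');cv2.imwrite('pics/n3.png',im)
g=cv2.GaussianBlur(cv2.cvtColor(im,cv2.COLOR_BGR2GRAY).astype(float),(0,0),.5)
print([(r,int(g[r,306:312].mean()),int(g[r,316:330].mean())) for r in range(180,246,2)])
for r in (203,212,225):print(r,g[r,285:362:1].astype(int).tolist())
E
```

```text
17.3 [0.5713 0.1189 0.0621] yaw 17.47 z [ 2.e-04  0.e+00 -1.e+00]
delta units now [-0.021  0.002  0.802]
rotvec units [ 0.   -0.    0.02] delta after turn [-0.021  0.003  0.802]
[(180, 142, 146), (182, 141, 145), (184, 143, 146), (186, 143, 145), (188, 140, 141), (190, 100, 102), (192, 72, 73), (194, 71, 71), (196, 87, 84), (198, 99, 100), (200, 101, 100), (202, 103, 101), (204, 102, 101), (206, 109, 109), (208, 113, 115), (210, 114, 115), (212, 115, 114), (214, 115, 115), (216, 114, 116), (218, 120, 119), (220, 149, 145), (222, 184, 181), (224, 193, 190), (226, 193, 191), (228, 193, 191), (230, 180, 178), (232, 146, 145), (234, 187, 185), (236, 169, 165), (238, 163, 161), (240, 194, 192), (242, 195, 193), (244, 196, 194)]
203 [101, 102, 102, 100, 100, 101, 102, 101, 101, 103, 126, 168, 200, 209, 202, 194, 192, 188, 178, 153, 122, 106, 101, 100, 101, 102, 102, 101, 101, 102, 101, 101, 101, 100, 99, 100, 100, 100, 102, 103, 103, 101, 101, 101, 100, 102, 102, 102, 101, 101, 101, 100, 100, 101, 100, 100, 102, 106, 129, 163, 181, 188, 192, 198, 207, 210, 195, 156, 118, 103, 100, 99, 100, 100, 102, 102, 102]
212 [98, 98, 99, 99, 101, 98, 98, 99, 101, 102, 114, 154, 195, 209, 203, 193, 179, 153, 126, 116, 116, 116, 114, 116, 115, 114, 115, 115, 115, 116, 115, 115, 115, 113, 113, 114, 115, 114, 114, 114, 114, 114, 115, 115, 114, 115, 116, 116, 116, 115, 115, 116, 116, 117, 115, 115, 115, 117, 133, 165, 183, 189, 192, 200, 210, 208, 182, 140, 108, 99, 99, 99, 101, 100, 98, 99, 100]
225 [99, 97, 95, 92, 90, 89, 89, 92, 95, 97, 106, 141, 187, 208, 201, 183, 175, 182, 188, 190, 191, 192, 192, 193, 194, 194, 195, 195, 196, 197, 196, 195, 193, 193, 190, 191, 191, 190, 189, 188, 188, 189, 190, 191, 192, 193, 194, 193, 193, 192, 193, 194, 195, 195, 195, 195, 194, 193, 188, 176, 166, 177, 192, 203, 211, 203, 168, 121, 96, 88, 88, 86, 89, 91, 95, 95, 95]
```

Run:
```python
from h import *
im,c=cam('wrist');P0=np.array([.5655,.0666]);y=np.array([.954,.299])
o=robot.get_obs();print((o['position'][:2]-P0)@y*1e3)
for v,z in((196,.03),(196,.026),(190,.03),(206,.0401),(220,.0641)):print(v,z,((onz(c,[(323,v)],z)[0][:2]-P0)@y*1e3).round(1))
# rail centre: edges outer at z .016
for a,b,r in((295.7,352,203),(296,351.8,212)):
    q=onz(c,[(a,r),(b,r)],.016);x=np.array([.299,-.954]);print('rail outer x',((q[:,:2]-P0)@x*1e3).round(1))
print('tcp x',(o['position'][:2]-P0)@np.array([.299,-.954])*1e3)
q=onz(c,[(302.3,212),(343,212)],.052);print('cell x',((q[:,:2]-P0)@np.array([.299,-.954])*1e3).round(1))
```

```text
21.483841027792547
196 0.03 44.1
196 0.026 42.9
190 0.03 48.0
206 0.0401 40.9
220 0.0641 41.3
rail outer x [-66.9 -28.7]
rail outer x [-66.9 -28.6]
tcp x -47.96754553630068
cell x [-60.1 -37.2]
```

Cell end at y=41.2 and anvil face at y=44.1 in my frame: about 3 mm of gap in front, 2 mm behind, and centred sideways. Lowering in small steps.

Call:
jog_arm(motion=[0,0,0.1,0,0,0,1,0,0,0.1,0,0,0,1,0,0,0.1,0,0,0,1,0,0,0.1,0,0,0,1,0,0,0,0,0,0,1,0,0,0,0,0,0,1])

```text
time: 18.15
position: [0.5713, 0.1187, 0.0459]
tool_rot: [0.988, 0.152, -0.0, -0.0]
ft_force: [0.5, -1.0, -1.5]
grip_width: 0.0239
grip_force: 25.0
```

```bash
cat > n.py <<'E'
from h import *
im,c=cam('wrist');P0=np.array([.5655,.0666]);y=np.array([.954,.299])
o=robot.get_obs();print(o['position'].round(4),(o['position'][:2]-P0)@y*1e3,o['ft_force'].round(1),o['moment'].round(2))
g=cv2.GaussianBlur(cv2.cvtColor(im,cv2.COLOR_BGR2GRAY).astype(float),(0,0),.5)
print([(r,int(g[r,306:312].mean()),int(g[r,316:330].mean())) for r in range(180,246,2)])
E
python3 n.py
```

```text
[0.5713 0.1187 0.046 ] 21.130105762903444 [ 0.6 -0.5 -0.9] [ 0.01 -0.02 -0.02]
[(180, 147, 147), (182, 147, 148), (184, 148, 147), (186, 146, 146), (188, 145, 145), (190, 145, 145), (192, 145, 146), (194, 145, 145), (196, 139, 139), (198, 89, 89), (200, 71, 71), (202, 70, 70), (204, 73, 73), (206, 100, 99), (208, 113, 114), (210, 114, 114), (212, 116, 114), (214, 115, 115), (216, 114, 116), (218, 121, 118), (220, 148, 145), (222, 184, 181), (224, 193, 190), (226, 193, 191), (228, 193, 191), (230, 180, 178), (232, 138, 145), (234, 186, 185), (236, 169, 167), (238, 163, 161), (240, 194, 192), (242, 196, 193), (244, 196, 193)]
```

Call:
jog_arm(motion=[0,0,0.08,0,0,0,1,0,0,0.08,0,0,0,1,0,0,0.08,0,0,0,1,0,0,0,0,0,0,1,0,0,0,0,0,0,1])

```text
time: 18.82
position: [0.5713, 0.1187, 0.0363]
tool_rot: [0.988, 0.152, 0.0, -0.0]
ft_force: [1.5, -0.1, -2.4]
grip_width: 0.0237
grip_force: 25.0
```

Clear of the spot where it caught before. Down to the floor.

Call:
jog_arm(motion=[0,0,0.06,0,0,0,1,0,0,0.05,0,0,0,1,0,0,0.03,0,0,0,1,0,0,0,0,0,0,1])

```text
time: 19.32
position: [0.5711, 0.1187, 0.0306]
tool_rot: [0.988, 0.152, -0.0, -0.0]
ft_force: [-0.3, -0.7, -1.5]
grip_width: 0.0238
grip_force: 25.0
```

```bash
python3 n.py
```

```text
[0.5712 0.1187 0.0307] 20.99272862050833 [-0.1 -0.  -1.7] [ 0.02 -0.03 -0.1 ]
[(180, 117, 117), (182, 122, 122), (184, 151, 150), (186, 185, 185), (188, 193, 195), (190, 199, 195), (192, 210, 195), (194, 210, 195), (196, 207, 196), (198, 205, 196), (200, 203, 197), (202, 211, 197), (204, 198, 191), (206, 126, 123), (208, 94, 94), (210, 104, 103), (212, 110, 109), (214, 114, 115), (216, 115, 116), (218, 121, 119), (220, 148, 145), (222, 183, 180), (224, 193, 191), (226, 193, 191), (228, 194, 191), (230, 188, 186), (232, 146, 144), (234, 186, 183), (236, 169, 166), (238, 163, 161), (240, 194, 192), (242, 196, 193), (244, 196, 193)]
```

Call:
jog_arm(motion=[0,0,0.01,0,0,0,0.4,0,0,0,0,0,0,0.25,0,0,0,0,0,0,0.2,0,0,0,0,0,0,0.2,0,0,-0.3,0,0,0,0.2,0,0,-0.7,0,0,0,0.2,0,0,-1,0,0,0,0.2,0,0,-1,0,0,0,-0.7,0,0,-0.3,0,0,0,-1,0,0,0,0,0,0,-1])

```text
time: 20.62
position: [0.5715, 0.1187, 0.1633]
tool_rot: [0.988, 0.152, 0.001, 0.0]
ft_force: [0.5, 0.1, -0.3]
grip_width: 0.057
grip_force: 0.0
```

Run:
```python
from h import *
_,c=cam('scene');_,t=cam('top')
for X in((.691,-.02,0),(.69,.053,0),(.651,.214,0),(.673,.396,0)):print(X,proj(c,[X]).round(),proj(t,[X]).round())
# if the top-view edge pixel were at height z: corresponding scene pixel
for uv in((383,157),(357,158),(237,166)):
    print(uv,[(z,onz(t,[uv],z)[0][:2].round(3).tolist(),proj(c,onz(t,[uv],z))[0].round().tolist()) for z in(0,.05,.1,.15,.2)])
im=cv2.imread('pics/scene0.png')
a=cv2.resize(im[60:215,190:420],None,fx=3.4,fy=3.4,interpolation=cv2.INTER_CUBIC);b=cv2.convertScaleAbs(a,alpha=1.4);cv2.imwrite('pics/s1.png',b)
print(robot.get_obs()['q'])
```

```text
(0.691, -0.02, 0) [[342. 156.]] [[380. 157.]]
(0.69, 0.053, 0) [[323. 164.]] [[355. 158.]]
(0.651, 0.214, 0) [[284. 190.]] [[300. 172.]]
(0.673, 0.396, 0) [[226. 207.]] [[238. 166.]]
(383, 157) [(0, [0.691, -0.029], [345.0, 155.0]), (0.05, [0.678, -0.022], [345.0, 147.0]), (0.1, [0.664, -0.015], [346.0, 138.0]), (0.15, [0.651, -0.008], [346.0, 129.0]), (0.2, [0.637, -0.001], [347.0, 118.0])]
(357, 158) [(0, [0.69, 0.047], [325.0, 164.0]), (0.05, [0.676, 0.051], [326.0, 155.0]), (0.1, [0.663, 0.055], [326.0, 146.0]), (0.15, [0.649, 0.06], [327.0, 136.0]), (0.2, [0.636, 0.064], [328.0, 126.0])]
(237, 166) [(0, [0.674, 0.399], [225.0, 207.0]), (0.05, [0.661, 0.39], [226.0, 198.0]), (0.1, [0.648, 0.38], [228.0, 188.0]), (0.15, [0.635, 0.371], [229.0, 177.0]), (0.2, [0.622, 0.362], [231.0, 165.0])]
[ 1.33836929e-02  5.63310184e-01  1.60870217e+00 -5.87697409e-05
  9.72104102e-01  1.27948213e+00]
```

View pics/s1.png

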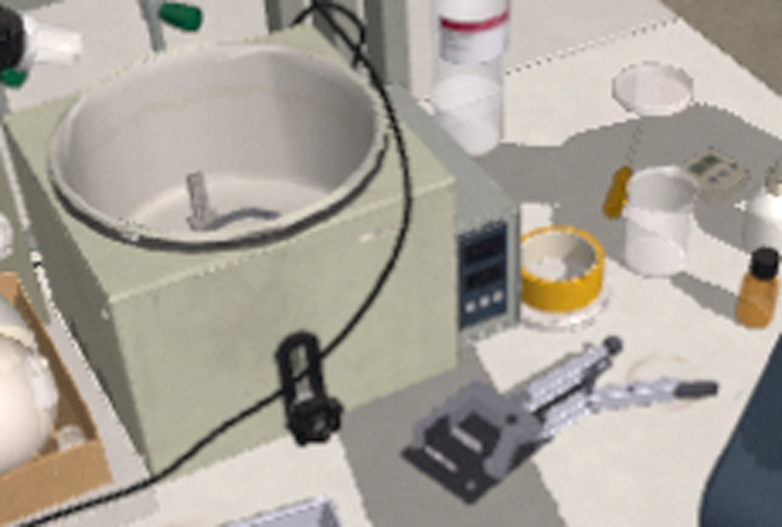

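The bath's front face stands vertical at about x=0.69, with the press next to it. For the squeeze I use tool yaw 107° with a 4° lean away from the bath.

Call:
jog_arm(motion=[-0.13,0.44,0,0,0,0,-1,-0.25,0.88,0,0,0,0,-1,-0.25,0.88,0,0,0,0,-1,-0.25,0.88,0,0,0,0,-1,-0.12,0.42,0,0,0,-0.94,-1,0,0,0,0,0,-0.94,-1,0,0,0,0,0,-0.94,-1,0,0,0,0,0,-0.94,-1,0,0,0,0,0,-0.94,-1,0,0,0,0,0,-0.94,-1,0,0,0,0,0,-0.94,-1,0,0,0,0,0,-0.94,-1])

```text
time: 22.22
position: [0.5742, -0.028, 0.161]
tool_rot: [0.915, 0.404, -0.001, -0.001]
ft_force: [0.1, 0.1, 0.1]
grip_width: 0.0872
grip_force: 0.0
```

Call:
jog_arm(motion=[0,0,0,0,0,-0.94,-1,0,0,0,0,0,-0.94,-1,0,0,0,0,0,-0.94,-1,0,0,0,0,0,-0.94,-1,0,0,0,0,0,-0.94,-1,0,0,0,0,0,-0.94,-1,0,0,0,0,0,-0.94,-1,0,0,0,0,0,-0.94,-1,0,0,0,0,0,-0.94,-1,0,0,0,0,0,-0.94,-1,0,0,0,0,0,-0.94,-1,0,0,0,0,0,-0.94,-1])

```text
time: 23.72
position: [0.5742, -0.028, 0.1609]
tool_rot: [0.69, 0.724, -0.001, -0.001]
ft_force: [0.9, 0.4, 1.2]
grip_width: 0.0872
grip_force: 0.0
```

Call:
jog_arm(motion=[0,0,0,0,0,-0.94,-1,0,0,0,0,0,-0.94,-1,0,0,0,0,0,-0.94,-1,0,0,0,0,0,-0.94,-1,0,0,0,0,0,0,-1,0,0,0,0,0,0,-1])

```text
time: 24.48
position: [0.5747, -0.0275, 0.1617]
tool_rot: [0.591, 0.807, -0.0, -0.001]
ft_force: [0.8, -0.2, 0.3]
grip_width: 0.0872
grip_force: 0.0
```

```bash
python3 d.py .5749 -.0269 .024 107.4
python3 - <<'E'
from h import *
import pickle
im,c=cam('wrist');pickle.dump((im,c),open('w5.pkl','wb'))
P0=np.array([.5655,.0666]);x=np.array([.299,-.954]);y=np.array([.954,.299])
for X,Y,Z in((92,13,29),(92,-51,29),(166,-32,20),(-48,25,30),(0,0,30)):
    w=P0+x*X/1e3+y*Y/1e3;print(X,Y,proj(c,[(*w,Z/1e3)])[0].round())
g=cv2.GaussianBlur(cv2.cvtColor(im,cv2.COLOR_BGR2GRAY),(0,0),.5)
def prof(X,z,Ys):
    r=[]
    for Y in Ys:
        w=P0+x*X/1e3+y*Y/1e3;u=proj(c,[(*w,z)])[0].round().astype(int)
        r.append((Y,int(g[u[1],u[0]]) if 0<=u[1]<400 and 0<=u[0]<640 else None))
    return r
for X in (50,60,70,92):print(X,prof(X,.029,range(-65,30,2)))
E
```

```text
24.475 [ 0.5747 -0.0275  0.1617] yaw 107.61 z [-1.3e-03  2.0e-04 -1.0e+00]
delta units now [0.01  0.014 3.441]
rotvec units [-0.02 -0.01  0.05] delta after turn [0.012 0.01  3.441]
92 13 [356. 188.]
92 -51 [290. 188.]
166 -32 [310. 253.]
-48 25 [377.  26.]
0 0 [345.  87.]
50 [(-65, 209), (-63, 210), (-61, 209), (-59, 208), (-57, 207), (-55, 209), (-53, 210), (-51, 211), (-49, 210), (-47, 210), (-45, 210), (-43, 210), (-41, 210), (-39, 210), (-37, 209), (-35, 208), (-33, 208), (-31, 199), (-29, 191), (-27, 192), (-25, 190), (-23, 186), (-21, 187), (-19, 177), (-17, 154), (-15, 159), (-13, 160), (-11, 158), (-9, 157), (-7, 124), (-5, 73), (-3, 70), (-1, 69), (1, 110), (3, 186), (5, 195), (7, 191), (9, 192), (11, 187), (13, 186), (15, 187), (17, 164), (19, 157), (21, 160), (23, 158), (25, 158), (27, 157), (29, 158)]
60 [(-65, 210), (-63, 209), (-61, 209), (-59, 210), (-57, 210), (-55, 210), (-53, 211), (-51, 210), (-49, 208), (-47, 209), (-45, 210), (-43, 211), (-41, 211), (-39, 212), (-37, 212), (-35, 211), (-33, 203), (-31, 191), (-29, 189), (-27, 191), (-25, 187), (-23, 186), (-21, 1
[... 680 characters left out ...]
(3, 193), (5, 189), (7, 189), (9, 186), (11, 187), (13, 182), (15, 158), (17, 160), (19, 162), (21, 161), (23, 160), (25, 159), (27, 159), (29, 160)]
92 [(-65, 209), (-63, 208), (-61, 208), (-59, 208), (-57, 208), (-55, 207), (-53, 186), (-51, 189), (-49, 188), (-47, 187), (-45, 190), (-43, 187), (-41, 184), (-39, 184), (-37, 186), (-35, 179), (-33, 157), (-31, 158), (-29, 161), (-27, 163), (-25, 162), (-23, 158), (-21, 133), (-19, 100), (-17, 96), (-15, 97), (-13, 89), (-11, 120), (-9, 194), (-7, 174), (-5, 85), (-3, 160), (-1, 192), (1, 188), (3, 189), (5, 188), (7, 185), (9, 187), (11, 161), (13, 112), (15, 154), (17, 158), (19, 159), (21, 159), (23, 160), (25, 161), (27, 160), (29, 159)]
```

Call:
jog_arm(motion=[0,-0.02,0,-1,0,0.05,-1,0,-0.02,0.4,0,0,0,-1,0,-0.05,0.7,0,0,0,-1,0,-0.05,0.7,0,0,0,-1,0,-0.05,0.7,0,0,0,-1,0,-0.02,0.3,0,0,0,-1,0,0,0,0,0,0,-1,0,0,0,0,0,0,-1], grip_force=10)

```text
time: 25.52
position: [0.5753, -0.0271, 0.0507]
tool_rot: [0.591, 0.806, 0.028, 0.021]
ft_force: [-0.6, 0.3, -0.2]
grip_width: 0.0866
grip_force: 0.0
```

```bash
python3 d.py .5739 -.0272 .024; python3 -c "
from h import *
o=robot.get_obs();print(o['ft_force'],o['moment'],o['q'])"
```

```text
25.525 [ 0.5753 -0.0271  0.0507] yaw 107.5 z [ 0.0679  0.0207 -0.9975]
delta units now [ 0.01  -0.08   0.665]
[-0.63693143  0.28026    -0.18078452] [-0.02422279 -0.04374215  0.00988132] [-0.26067175  0.71195896  1.74071409  0.06367032  0.6295299  -0.61656799]
```

Call:
jog_arm(motion=[0,-0.04,0.3,0,0,0,-1,0,-0.04,0.25,0,0,0,-1,0,0,0.11,0,0,0,-1,0,0,0,0,0,0,-1,0,0,0,0,0,0,-0.75,0,0,0,0,0,0,-0.65,0,0,0,0,0,0,-0.58,0,0,0,0,0,0,-0.58], grip_force=10)

```text
time: 26.52
position: [0.5722, -0.0271, 0.0234]
tool_rot: [0.591, 0.806, 0.028, 0.02]
ft_force: [-1.8, 0.5, 0.9]
grip_width: 0.0691
grip_force: 3.2
```

Call:
jog_arm(motion=[0,0.02,0,0,0,0,-0.54,0,0.02,0,0,0,0,-0.5,0,0.02,0,0,0,0,-0.46,0,0,0,0,0,0,-0.46], grip_force=12)

```text
time: 27.02
position: [0.5752, -0.0266, 0.0235]
tool_rot: [0.591, 0.806, 0.028, 0.02]
ft_force: [-3.7, -0.1, -0.7]
grip_width: 0.0641
grip_force: 2.5
```

Call:
jog_arm(motion=[0,-0.02,0,0,0,0,-0.42,0,-0.02,0,0,0,0,-0.4,0,0,0,0,0,0,-0.4], grip_force=14)

```text
time: 27.4
position: [0.5752, -0.0269, 0.0236]
tool_rot: [0.591, 0.806, 0.029, 0.022]
ft_force: [1.6, 5.0, -4.9]
grip_width: 0.0612
grip_force: 9.7
```

Call:
jog_arm(motion=[0,0.03,0,0,0,0,-0.36,0,0.03,0,0,0,0,-0.32,0,0,0,0,0,0,-0.32], grip_force=16)

```text
time: 27.78
position: [0.5766, -0.0265, 0.0237]
tool_rot: [0.591, 0.806, 0.028, 0.021]
ft_force: [0.9, 3.6, -5.2]
grip_width: 0.058
grip_force: 14.2
```

Call:
jog_arm(motion=[0,0.025,0,0,0,0,-0.28,0,0.025,0,0,0,0,-0.24,0,0,0,0,0,0,-0.24], grip_force=17)

```text
time: 28.15
position: [0.5783, -0.026, 0.0239]
tool_rot: [0.591, 0.806, 0.028, 0.021]
ft_force: [1.0, 3.9, -4.3]
grip_width: 0.0543
grip_force: 11.3
```

Balanced (net about 2 N), and the press is following cleanly.

Call:
jog_arm(motion=[0,0.025,0,0,0,0,-0.2,0,0.025,0,0,0,0,-0.16,0,0,0,0,0,0,-0.16], grip_force=17)

```text
time: 28.52
position: [0.5801, -0.0253, 0.024]
tool_rot: [0.591, 0.806, 0.028, 0.021]
ft_force: [1.1, 1.6, -4.5]
grip_width: 0.0508
grip_force: 8.5
```

Call:
jog_arm(motion=[0,0.025,0,0,0,0,-0.12,0,0.025,0,0,0,0,-0.08,0,0,0,0,0,0,-0.08], grip_force=17)

```text
time: 28.9
position: [0.582, -0.0248, 0.0242]
tool_rot: [0.591, 0.806, 0.028, 0.021]
ft_force: [-0.4, 0.4, -4.3]
grip_width: 0.0474
grip_force: 5.7
```

Call:
jog_arm(motion=[0,0.025,0,0,0,0,-0.04,0,0.025,0,0,0,0,0,0,0.025,0,0,0,0,0.04,0,0,0,0,0,0,0.04], grip_force=17)

```text
time: 29.4
position: [0.5863, -0.0241, 0.0251]
tool_rot: [0.591, 0.806, 0.029, 0.022]
ft_force: [1.8, 0.8, -0.5]
grip_width: 0.042
grip_force: 0.9
```

Call:
jog_arm(motion=[0,0,0,0,0,0,0.08,0,0.01,0,0,0,0,0.12,0,0,0,0,0,0,0.12], grip_force=17)

```text
time: 29.78
position: [0.5871, -0.0239, 0.0251]
tool_rot: [0.591, 0.806, 0.029, 0.022]
ft_force: [4.6, 2.0, 1.7]
grip_width: 0.0386
grip_force: 2.5
```

Run:
```python
from h import *
im,c=cam('wrist');g=cv2.GaussianBlur(cv2.cvtColor(im,cv2.COLOR_BGR2GRAY),(0,0),.5)
P0=np.array([.5655,.0666]);x=np.array([.299,-.954]);y=np.array([.954,.299])
for X in (40,50,60):
    r=[]
    for Y in range(-45,25,2):
        w=P0+x*X/1e3+y*Y/1e3;u=proj(c,[(*w,.029)])[0].round().astype(int)
        r.append((Y,int(g[u[1],u[0]]) if 0<=u[1]<400 and 0<=u[0]<640 else None))
    print(X,r)
```

```text
40 [(-45, 215), (-43, 216), (-41, 216), (-39, 218), (-37, 217), (-35, 216), (-33, 216), (-31, 216), (-29, 217), (-27, 217), (-25, 216), (-23, 199), (-21, 195), (-19, 198), (-17, 198), (-15, 191), (-13, 196), (-11, 191), (-9, 158), (-7, 77), (-5, 73), (-3, 73), (-1, 71), (1, 73), (3, 166), (5, 202), (7, 197), (9, 197), (11, 196), (13, 191), (15, 191), (17, 192), (19, 158), (21, 167), (23, 165)]
50 [(-45, 216), (-43, 216), (-41, 214), (-39, 216), (-37, 215), (-35, 216), (-33, 215), (-31, 215), (-29, 215), (-27, 215), (-25, 215), (-23, 215), (-21, 209), (-19, 198), (-17, 195), (-15, 198), (-13, 194), (-11, 193), (-9, 193), (-7, 148), (-5, 72), (-3, 71), (-1, 70), (1, 117), (3, 182), (5, 200), (7, 197), (9, 198), (11, 192), (13, 189), (15, 193), (17, 167), (19, 166), (21, 165), (23, 165)]
60 [(-45, 215), (-43, 216), (-41, 217), (-39, 216), (-37, 216), (-35, 217), (-33, 217), (-31, 217), (-29, 216), (-27, 216), (-25, 216), (-23, 215), (-21, 215), (-19, 216), (-17, 150), (-15, 143), (-13, 147), (-11, 148), (-9, 144), (-7, 147), (-5, 147), (-3, 114), (-1, 72), (1, 145), (3, 142), (5, 148), (7, 149), (9, 148), (11, 142), (13, 146), (15, 143), (17, 164), (19, 166), (21, 167), (23, 164)]
```

Call:
jog_arm(motion=[0,0.03,0,0,0,0,0,0,0,0,0,0,0,-0.2,0,-0.05,0,0,0,0,-0.4,0,-0.05,0,0,0,0,-0.4,0,0,0,0,0,0,-0.4], grip_force=10)

```text
time: 30.45
position: [0.5819, -0.0245, 0.024]
tool_rot: [0.591, 0.806, 0.028, 0.02]
ft_force: [0.4, -1.0, -0.7]
grip_width: 0.0603
grip_force: 0.0
```

```bash
cat > b.py <<'E'
from h import *
im,c=cam('wrist');g=cv2.GaussianBlur(cv2.cvtColor(im,cv2.COLOR_BGR2GRAY),(0,0),.5)
P0=np.array([.5655,.0666]);x=np.array([.299,-.954]);y=np.array([.954,.299])
for X in (50,60,66,92):
    r=[]
    for Y in range(-60,25,2):
        w=P0+x*X/1e3+y*Y/1e3;u=proj(c,[(*w,.029)])[0].round().astype(int)
        r.append(f'{Y}:'+str(int(g[u[1],u[0]]) if 0<=u[1]<400 and 0<=u[0]<640 else None))
    print(X,*r)
o=robot.get_obs();print(o['position'],o['ft_force'],o['time'],o['grip_width'])
E
python3 b.py
```

```text
50 -60:215 -58:213 -56:213 -54:214 -52:216 -50:215 -48:215 -46:214 -44:214 -42:214 -40:215 -38:213 -36:213 -34:213 -32:214 -30:213 -28:213 -26:213 -24:214 -22:213 -20:200 -18:192 -16:196 -14:196 -12:190 -10:192 -8:187 -6:97 -4:70 -2:69 0:80 2:146 4:200 6:194 8:197 10:196 12:187 14:190 16:185 18:163 20:164 22:163 24:164
60 -60:212 -58:213 -56:213 -54:213 -52:212 -50:214 -48:213 -46:213 -44:215 -42:215 -40:214 -38:215 -36:216 -34:216 -32:215 -30:214 -28:213 -26:215 -24:215 -22:214 -20:213 -18:193 -16:143 -14:142 -12:147 -10:144 -8:143 -6:145 -4:132 -2:71 0:139 2:135 4:147 6:146 8:148 10:143 12:142 14:144 16:154 18:165 20:166 22:162 24:163
66 -60:214 -58:213 -56:213 -54:212 -52:211 -50:212 -48:213 -46:213 -44:213 -42:213 -40:214 -38:215 -36:215 -34:215 -32:216 -30:216 -28:216 -26:216 -24:216 -22:214 -20:214 -18:180 -16:119 -14:143 -12:132 -10:72 -8:71 -6:71 -4:119 -2:131 0:144 2:138 4:144 6:147 8:147 10:142 12:145 14:143 16:161 18:165 20:163 22:164 24:163
92 -60:25 -58:21 -56:19 -54:21 -52:21 -50:28 -48:28 -46:30 -44:29 -42:31 -40:42 -38:210 -36:214 -34:213 -32:214 -30:213 -28:214 -26:215 -24:216 -22:175 -20:129 -18:140 -16:141 -14:145 -12:139 -10:144 -8:143 -6:116 -4:71 -2:125 0:146 2:145 4:145 6:142 8:143 10:144 12:159 14:162 16:124 18:30 20:28 22:27 24:29
[ 0.5822036  -0.02452985  0.02411971] [-0.45255385  0.72651786  0.57290773] 30.5 0.06073717438405465
```

Locked with nobody holding: the moving bar sits at y -22…-6, well clear of the fingers at -40 and +17, and the fixed handle hasn't moved. Next I straddle the release tail with the open gripper, so the +y finger can pull it outward.

Call:
jog_arm(motion=[0,0.02,-0.3,0,0,0,-0.4,0,0.05,-0.7,0,0,0,-1,0,0.05,-0.7,0,0,0,-1,-0.3,-0.2,0,0.5,0,0,-1,-0.6,-0.4,0,0.5,0,0,-1,-0.6,-0.45,0,0,0,0,-1,-0.4,-0.27,0,0,0,0,-1,0,0,0,0,0,0,-1,0,0,0,0,0,0,-1])

```text
time: 31.62
position: [0.5552, -0.1123, 0.0914]
tool_rot: [0.591, 0.806, 0.0, -0.0]
ft_force: [0.2, 0.1, 1.1]
grip_width: 0.0867
grip_force: 0.0
```

```bash
python3 d.py .5546 -.1128 .022 107.4
python3 - <<'E'
from h import *
im,c=cam('wrist');g=cv2.GaussianBlur(cv2.cvtColor(im,cv2.COLOR_BGR2GRAY),(0,0),.5)
P0=np.array([.5655,.0666]);x=np.array([.299,-.954]);y=np.array([.954,.299])
for X,z in ((92,.029),(155,.027),(162,.027),(168,.027)):
    r=[]
    for Y in range(-60,22,2):
        w=P0+x*X/1e3+y*Y/1e3;u=proj(c,[(*w,z)])[0].round().astype(int)
        r.append(f'{Y}:'+str(int(g[u[1],u[0]]) if 0<=u[1]<400 and 0<=u[0]<640 else None))
    print(X,*r)
E
```

```text
31.625 [ 0.5552 -0.1123  0.0914] yaw 107.49 z [ 1.e-04  5.e-04 -1.e+00]
delta units now [-0.008 -0.019  1.736]
rotvec units [ 0.   -0.01  0.02] delta after turn [-0.007 -0.018  1.736]
92 -60:197 -58:197 -56:196 -54:196 -52:196 -50:196 -48:197 -46:196 -44:197 -42:197 -40:197 -38:198 -36:198 -34:198 -32:198 -30:199 -28:199 -26:198 -24:190 -22:152 -20:178 -18:176 -16:179 -14:178 -12:173 -10:174 -8:172 -6:105 -4:70 -2:181 0:178 2:176 4:179 6:175 8:172 10:173 12:148 14:147 16:147 18:149 20:148
155 -60:197 -58:198 -56:197 -54:197 -52:197 -50:198 -48:196 -46:196 -44:195 -42:197 -40:197 -38:195 -36:180 -34:69 -32:87 -30:88 -28:86 -26:84 -24:132 -22:146 -20:149 -18:149 -16:147 -14:148 -12:147 -10:148 -8:149 -6:150 -4:149 -2:149 0:149 2:150 4:149 6:149 8:149 10:150 12:148 14:150 16:149 18:149 20:149
162 -60:198 -58:198 -56:198 -54:197 -52:197 -50:197 -48:197 -46:197 -44:197 -42:197 -40:195 -38:164 -36:52 -34:57 -32:61 -30:58 -28:79 -26:130 -24:147 -22:147 -20:148 -18:149 -16:149 -14:149 -12:148 -10:149 -8:151 -6:150 -4:151 -2:150 0:151 2:150 4:150 6:151 8:150 10:149 12:149 14:150 16:151 18:150 20:150
168 -60:195 -58:194 -56:197 -54:197 -52:197 -50:196 -48:196 -46:197 -44:197 -42:195 -40:176 -38:53 -36:58 -34:61 -32:60 -30:73 -28:127 -26:147 -24:149 -22:149 -20:148 -18:148 -16:148 -14:149 -12:149 -10:149 -8:155 -6:150 -4:151 -2:149 0:150 2:151 4:151 6:151 8:150 10:148 12:150 14:148 16:148 18:149 20:148
```

The tail is where expected (y -38…-29 at x=168). Descending around it.

Call:
jog_arm(motion=[0,-0.02,0.5,0,0,0,-1,0,0,0.7,0,0,0,-1,0,0,0.4,0,0,0,-1,0,0,0.14,0,0,0,-1,0,0,0,0,0,0,-1])

```text
time: 32.3
position: [0.5545, -0.1128, 0.0216]
tool_rot: [0.591, 0.807, 0.0, -0.0]
ft_force: [0.4, 0.2, 0.4]
grip_width: 0.087
grip_force: 0.0
```

Call:
jog_arm(motion=[0,-0.05,0,0,0,0,-1,0,-0.05,0,0,0,0,-1,0,-0.05,0,0,0,0,-1,0,-0.04,0,0,0,0,-1,0,-0.04,0,0,0,0,-1,0,0,0,0,0,0,-1])

```text
time: 33.05
position: [0.5456, -0.116, 0.0217]
tool_rot: [0.591, 0.806, 0.0, 0.0]
ft_force: [0.8, 0.8, -0.1]
grip_width: 0.087
grip_force: 0.2
```

Call:
jog_arm(motion=[0,-0.04,0,0,0,0,-1,0,-0.04,0,0,0,0,-1,0,-0.04,0,0,0,0,-1,0,0,0,0,0,0,-1])

```text
time: 33.55
position: [0.5413, -0.1174, 0.0217]
tool_rot: [0.591, 0.806, 0.0, 0.0]
ft_force: [1.1, 0.8, 0.2]
grip_width: 0.087
grip_force: 0.8
```

Call:
jog_arm(motion=[0,-0.03,0,0,0,0,-1,0,-0.03,0,0,0,0,-1,0,-0.03,0,0,0,0,-1,0,0,0,0,0,0,-1])

```text
time: 34.05
position: [0.5374, -0.1184, 0.0217]
tool_rot: [0.591, 0.806, -0.0, -0.0]
ft_force: [1.4, -0.2, -0.1]
grip_width: 0.0874
grip_force: 0.6
```

```bash
cat > b2.py <<'E'
from h import *
im,c=cam('wrist');g=cv2.GaussianBlur(cv2.cvtColor(im,cv2.COLOR_BGR2GRAY),(0,0),.5)
P0=np.array([.5655,.0666]);x=np.array([.299,-.954]);y=np.array([.954,.299])
for X,z in ((70,.029),(92,.029),(115,.029),(135,.028),(145,.027)):
    r=[]
    for Y in range(-90,18,3):
        w=P0+x*X/1e3+y*Y/1e3;u=proj(c,[(*w,z)])[0].round().astype(int)
        r.append(f'{Y}:'+str(int(g[u[1],u[0]]) if 0<=u[1]<400 and 0<=u[0]<640 else None))
    print(X,*r)
E
python3 b2.py; python3 d.py .5546 -.1128 .022
```

```text
70 -90:199 -87:199 -84:199 -81:200 -78:201 -75:201 -72:199 -69:199 -66:200 -63:199 -60:199 -57:199 -54:200 -51:200 -48:201 -45:201 -42:199 -39:199 -36:198 -33:199 -30:199 -27:200 -24:193 -21:151 -18:155 -15:176 -12:92 -9:86 -6:84 -3:161 0:167 3:175 6:178 9:173 12:174 15:148
92 -90:198 -87:198 -84:201 -81:201 -78:202 -75:201 -72:199 -69:200 -66:199 -63:199 -60:199 -57:199 -54:200 -51:198 -48:198 -45:199 -42:200 -39:201 -36:201 -33:201 -30:200 -27:152 -24:154 -21:187 -18:179 -15:176 -12:175 -9:174 -6:70 -3:166 0:179 3:178 6:174 9:175 12:147 15:149
115 -90:200 -87:200 -84:200 -81:201 -78:199 -75:201 -72:202 -69:200 -66:198 -63:188 -60:197 -57:197 -54:198 -51:197 -48:199 -45:202 -42:201 -39:200 -36:202 -33:166 -30:84 -27:176 -24:175 -21:177 -18:172 -15:173 -12:126 -9:72 -6:135 -3:177 0:179 3:175 6:175 9:148 12:151 15:151
135 -90:198 -87:184 -84:184 -81:166 -78:150 -75:146 -72:152 -69:152 -66:153 -63:152 -60:152 -57:152 -54:152 -51:151 -48:150 -45:151 -42:151 -39:91 -36:59 -33:78 -30:186 -27:150 -24:175 -21:173 -18:168 -15:150 -12:141 -9:122 -6:70 -3:73 0:86 3:98 6:151 9:150 12:153 15:153
145 -90:186 -87:177 -84:197 -81:198 -78:149 -75:152 -72:151 -69:151 -66:150 -63:153 -60:152 -57:153 -54:150 -51:150 -48:151 -45:114 -42:47 -39:56 -36:63 -33:115 -30:130 -27:130 -24:129 -21:130 -18:146 -15:152 -12:72 -9:49 -6:59 -3:55 0:59 3:61 6:60 9:148 12:151 15:151
34.1 [ 0.5375 -0.1184  0.0217] yaw 107.5 z [-2.e-04  1.e-04 -1.e+00]
delta units now [ 0.005  0.45  -0.008]
```

Still locked, with the lever turning. I'll keep pulling slowly.

Call:
jog_arm(motion=[0,-0.04,0,0,0,0,-1,0,-0.04,0,0,0,0,-1,0,0,0,0,0,0,-1])

```text
time: 34.48
position: [0.5342, -0.1194, 0.0216]
tool_rot: [0.591, 0.806, -0.0, -0.0]
ft_force: [1.4, 0.7, -0.4]
grip_width: 0.0872
grip_force: 0.5
```

Call:
jog_arm(motion=[0,-0.04,0,0,0,0,-1,0,-0.04,0,0,0,0,-1,0,0,0,0,0,0,-1])

```text
time: 34.85
position: [0.5312, -0.1203, 0.0216]
tool_rot: [0.591, 0.806, -0.0, -0.0]
ft_force: [1.3, 0.6, -1.0]
grip_width: 0.0871
grip_force: 0.4
```

```bash
python3 b2.py
```

```text
70 -90:200 -87:200 -84:200 -81:200 -78:200 -75:201 -72:200 -69:200 -66:200 -63:200 -60:200 -57:198 -54:201 -51:202 -48:201 -45:200 -42:198 -39:200 -36:199 -33:199 -30:200 -27:199 -24:154 -21:152 -18:183 -15:178 -12:88 -9:87 -6:84 -3:131 0:172 3:175 6:179 9:173 12:174 15:147
92 -90:200 -87:200 -84:201 -81:200 -78:203 -75:200 -72:201 -69:200 -66:200 -63:200 -60:200 -57:200 -54:199 -51:197 -48:200 -45:201 -42:200 -39:202 -36:201 -33:201 -30:161 -27:154 -24:175 -21:176 -18:180 -15:173 -12:176 -9:85 -6:88 -3:162 0:180 3:180 6:174 9:175 12:148 15:151
115 -90:201 -87:200 -84:201 -81:202 -78:200 -75:201 -72:201 -69:199 -66:197 -63:190 -60:197 -57:198 -54:198 -51:198 -48:198 -45:202 -42:202 -39:201 -36:187 -33:76 -30:162 -27:178 -24:177 -21:174 -18:175 -15:125 -12:128 -9:69 -6:153 -3:180 0:179 3:174 6:176 9:148 12:151 15:152
135 -90:195 -87:140 -84:144 -81:149 -78:149 -75:144 -72:153 -69:154 -66:152 -63:153 -60:152 -57:153 -54:153 -51:150 -48:151 -45:146 -42:48 -39:72 -36:68 -33:155 -30:174 -27:153 -24:170 -21:173 -18:151 -15:149 -12:132 -9:109 -6:77 -3:74 0:90 3:124 6:150 9:150 12:153 15:153
145 -90:173 -87:140 -84:148 -81:151 -78:151 -75:153 -72:151 -69:152 -66:153 -63:152 -60:153 -57:152 -54:152 -51:108 -48:49 -45:55 -42:62 -39:64 -36:134 -33:128 -30:129 -27:129 -24:129 -21:145 -18:151 -15:151 -12:54 -9:46 -6:59 -3:56 0:60 3:58 6:60 9:151 12:153 15:151
```

Call:
jog_arm(motion=[0,-0.05,0,0,0,0,-1,0,-0.05,0,0,0,0,-1,0,-0.05,0,0,0,0,-1,0,0,0,0,0,0,-1])

```text
time: 35.4
position: [0.5251, -0.122, 0.0215]
tool_rot: [0.591, 0.806, -0.0, -0.001]
ft_force: [0.3, -0.9, -0.1]
grip_width: 0.0868
grip_force: 0.0
```

Call:
jog_arm(motion=[0,-0.05,0,0,0,0,-1,0,-0.05,0,0,0,0,-1,0,-0.05,0,0,0,0,-1,0,0,0,0,0,0,-1])

```text
time: 35.9
position: [0.5198, -0.1239, 0.0216]
tool_rot: [0.591, 0.806, -0.0, -0.0]
ft_force: [0.6, -0.2, 0.0]
grip_width: 0.087
grip_force: 0.0
```

```bash
python3 b2.py
```

```text
70 -90:202 -87:202 -84:203 -81:203 -78:203 -75:203 -72:202 -69:203 -66:201 -63:202 -60:200 -57:202 -54:203 -51:203 -48:203 -45:201 -42:199 -39:186 -36:181 -33:184 -30:182 -27:174 -24:178 -21:145 -18:56 -15:61 -12:73 -9:160 -6:178 -3:181 0:174 3:177 6:179 9:174 12:176 15:147
92 -90:202 -87:203 -84:203 -81:204 -78:202 -75:203 -72:202 -69:201 -66:203 -63:201 -60:202 -57:200 -54:151 -51:180 -48:179 -45:185 -42:179 -39:178 -36:177 -33:151 -30:154 -27:63 -24:90 -21:93 -18:92 -15:62 -12:102 -9:180 -6:182 -3:171 0:178 3:181 6:176 9:176 12:150 15:151
115 -90:201 -87:203 -84:203 -81:202 -78:203 -75:202 -72:150 -69:160 -66:183 -63:178 -60:180 -57:176 -54:176 -51:148 -48:153 -45:154 -42:154 -39:156 -36:178 -33:205 -30:203 -27:204 -24:204 -21:202 -18:92 -15:154 -12:76 -9:87 -6:168 -3:181 0:182 3:176 6:177 9:151 12:154 15:178
135 -90:139 -87:110 -84:47 -81:127 -78:133 -75:132 -72:129 -69:132 -66:134 -63:156 -60:155 -57:155 -54:155 -51:153 -48:154 -45:153 -42:153 -39:149 -36:129 -33:148 -30:155 -27:155 -24:155 -21:155 -18:153 -15:151 -12:123 -9:56 -6:99 -3:93 0:83 3:143 6:153 9:153 12:153 15:153
145 -90:61 -87:63 -84:64 -81:98 -78:154 -75:153 -72:154 -69:154 -66:154 -63:155 -60:154 -57:153 -54:153 -51:154 -48:154 -45:153 -42:155 -39:154 -36:149 -33:124 -30:149 -27:152 -24:155 -21:153 -18:153 -15:153 -12:53 -9:50 -6:58 -3:57 0:61 3:62 6:64 9:153 12:154 15:155
```

The pliers have sprung open (moving bar back at y -54…-35) and the fingers touch nothing. Lifting away and checking the nest.

Call:
jog_arm(motion=[0,0,-0.3,0,0,0,-1,0,0,-0.7,0,0,0,-1,0,0,-1,0,0,0,-1,0,0,-1,0,0,0,-1,0.6,0,-0.6,0,0,0,-1,0.9,0,0,0,0,0,-1,0.9,0,0,0,0,0,-1,0.5,0,0,0,0,0,-1,0,0,0,0,0,0,-1,0,0,0,0,0,0,-1])

```text
time: 37.2
position: [0.4862, -0.0142, 0.1659]
tool_rot: [0.591, 0.806, 0.0, 0.001]
ft_force: [0.5, -1.0, -0.7]
grip_width: 0.0869
grip_force: 0.0
```

Run:
```python
from h import *
im,c=cam('wrist');cv2.imwrite('pics/f1.png',im);g=cv2.GaussianBlur(cv2.cvtColor(im,cv2.COLOR_BGR2GRAY),(0,0),.5)
P0=np.array([.5655,.0666]);x=np.array([.299,-.954]);y=np.array([.954,.299])
def s(w,z):
    u=proj(c,[(*w,z)])[0].round().astype(int);return int(g[u[1],u[0]]) if 0<=u[1]<400 and 0<=u[0]<640 else None
for X in(-48,-43,-54):print(X,*[f'{Y}:{s(P0+x*X/1e3+y*Y/1e3,.032)}' for Y in range(-16,56,1)])
for Y in(15,30):print(Y,*[f'{X}:{s(P0+x*X/1e3+y*Y/1e3,.032)}' for X in range(-75,-20,1)])
for Y in range(-8,8):
    w=P0-x*.048+y*Y/1e3;u=proj(c,[(*w,.027)])[0].round().astype(int);print(Y,im[u[1],u[0]],end=' ')
o=robot.get_obs();print(o['position'],o['time'],o['ft_force'])
```

```text
-48 -16:110 -15:96 -14:98 -13:98 -12:97 -11:95 -10:91 -9:81 -8:68 -7:67 -6:66 -5:66 -4:61 -3:59 -2:64 -1:78 0:79 1:84 2:103 3:142 4:175 5:187 6:184 7:184 8:183 9:183 10:182 11:173 12:154 13:175 14:182 15:183 16:182 17:183 18:182 19:183 20:182 21:183 22:182 23:182 24:182 25:181 26:182 27:182 28:182 29:181 30:182 31:180 32:180 33:172 34:156 35:166 36:155 37:147 38:166 39:176 40:178 41:178 42:167 43:138 44:111 45:99 46:102 47:131 48:185 49:188 50:188 51:187 52:185 53:184 54:185 55:186
-43 -16:132 -15:100 -14:86 -13:83 -12:84 -11:79 -10:76 -9:70 -8:67 -7:65 -6:66 -5:67 -4:62 -3:61 -2:71 -1:79 0:79 1:81 2:102 3:171 4:187 5:191 6:190 7:188 8:189 9:188 10:177 11:160 12:157 13:178 14:186 15:188 16:188 17:188 18:186 19:187 20:187 21:187 22:186 23:186 24:186 25:186 26:186 27:186 28:186 29:184 30:185 31:185 32:176 33:157 34:153 35:167 36:164 37:152 38:167 39:180 40:183 41:182 42:173 43:145 44:115 45:102 46:103 47:170 48:186 49:189 50:188 51:186 52:186 53:186 54:186 55:185
-54 -16:96 -15:95 -14:97 -13:95 -12:96 -11:96 -10:98 -9:98 -8:96 -7:95 -6:97 -5:108 -4:127 -3:129 -2:108 -1:90 0:93 1:120 2:
[... 822 characters left out ...]
-71:94 -70:93 -69:93 -68:93 -67:94 -66:97 -65:115 -64:194 -63:197 -62:183 -61:175 -60:170 -59:177 -58:181 -57:183 -56:184 -55:185 -54:187 -53:188 -52:186 -51:185 -50:182 -49:182 -48:182 -47:181 -46:181 -45:183 -44:185 -43:185 -42:184 -41:186 -40:186 -39:186 -38:177 -37:156 -36:120 -35:94 -34:108 -33:182 -32:193 -31:198 -30:200 -29:186 -28:145 -27:95 -26:95 -25:95 -24:94 -23:95 -22:96 -21:95
-8 [87 82 84] -7 [75 70 69] -6 [70 65 67] -5 [71 69 67] -4 [69 67 66] -3 [69 67 65] -2 [61 60 61] -1 [68 65 65] 0 [79 76 76] 1 [81 77 78] 2 [83 79 79] 3 [85 83 85] 4 [109 104 104] 5 [151 145 145] 6 [184 179 179] 7 [192 186 187] [ 0.48613983 -0.0143398   0.16579577] 37.25 [0.36275977 0.2572606  0.08358467]
```

The cell lies flat against the anvil (y 3–43, centred in the nest), no plug stands out in front of it, and the pliers are open. Handing in.

```bash
python3 -c "
from rig import robot
print(robot.hand_in())"
```

```text
the job is handed in; nothing more can be done
None
```

I pressed the cell's plug home, released the pliers and handed the job in at about 37 s. The last camera check showed the cell flat in the nest against the anvil, no plug standing proud and the pliers open; no verdict came back. On the first try the cell caught on the anvil and tilted in the grip, so I levelled it on the worktop and laid it in again.

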